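Fetch the glue pot from behind the paints

ROBOT

A 6-joint arm with a two-finger parallel gripper is mounted at the origin on the work surface. World frame = base frame: x ahead of the robot, y to its left, z up, the work surface at z = 0. Lengths are in m, angles in degrees, forces in N, time in s.
With the tool pointing down it reaches from about 0.4 to 0.825 m from the base axis. Payload 7 kg.
Tool frame: the origin (TCP) lies on the front face of the gripper's body, between the roots of the fingers; the fingertips stand 66 mm ahead of it and the grasp point (between the pads) lies 47 mm ahead of it; z points along the fingers, y is the line along which they close (so a half turn about z gives the same grasp; the last joint's range is limited). The gripper opens to 88 mm and grips with 3 to 60 N. Pads are 19 mm wide; open, the fingers measure 130 mm over their backs; the gripper's body (78 mm by 193 mm) begins 47 mm behind the grasp point.
Start: joints at [-49.154, 20.546, 0.682, 0, -70.136, -16.507], TCP at [0.278, -0.615, 0.292] pointing down, gripper open.
Joint ranges: [-176.03, 176.03], [-82.01, 121.73], [-58.28, 71.71], [-173.87, 95.51], [-174.79, -0.11], [-173.66, 173.66]. Speed limits (degrees/s): [136.94, 136.94, 172.46, 180, 180, 180].

INTERFACE

Orientations are given as [roll, pitch, yaw] about the fixed x, y, z axes, in that order (R = Rz(yaw) Ry(pitch) Rx(roll)).
In Python, from plant import ctrl gives the robot as it stands.
- The arm moves only by the tool send_rows, never from a script. Its argument "deltas" is a list of rows, each a list of 2 entries, a list of its own where there are three numbers: the shift along the tool's x, y, z each as a share of 800 mm, from -1 to 1, then the turn about the tool's z as a share of 90 degrees, from -1 to 1. A call has exactly 5 rows; each row is the pose to reach, as a shift and turn from the pose commanded when the call began, along the tool's axes at that moment; what a row does not reach only later rows make up. A row lasts 1/12 s, in which the tool goes at most 41.7 mm and 7.16 degrees, less where a joint would pass 70% of its speed; a pose out of reach is approached as far as the arm can. A call with a number of a shift or a turn outside -1 to 1 is refused whole. A call with a gripper value outside its range is refused whole. "gripper" is the opening, from 0 (shut) to 1 (fully open), set as the call begins (left out, the last holds). The fingers move at their own pace and stop on an object; the grip force is fixed at half the most. Time passes only in rows, so rows that repeat a pose let the fingers close, or fill a call up. It gives the time, the measured TCP pose, the force, the opening and the grip force at its end, in the units of the state.
- ctrl.get_obs(): the state, without advancing time (a new reading comes with each control period).
- ctrl.snapshot(name): name is "side" or "top"; returns a dict with "color" (480x640x3 uint8, red, green, blue), "vertical_fov" (degrees; the focal length in pixels is half the picture's height over the tangent of half this angle, whatever the lens; pixels are square), "cx", "cy" (the principal point, pixels), "rvec" (rotation vector, rad) and "tvec" (3), from world to camera coordinates, as OpenCV has them. Camera axes: x right, y down, z forward; pixel columns grow to the right and rows downward; lengths in m; the calibration is good to about 2 mm. A picture is of the moment at which its call begins. There is no depth.
- ctrl.close_job(): hands the job in; it is judged then, once.
Trained networks look in a picture, given as the dict that the camera call returned (one of the last four; its "shot" number tells which), for a name from the list of things; names that differ only in an ending like _2 or _b are one class to them, and where a whole thing is asked for, a point or a joint stands for the part that bears it (a point fixed in the world has none). Each returns a list of dicts, best first, with "conf" (0 to 1); they miss things now and then, are a little off and sometimes report something else, mostly with a low value. They report only what shows in the picture. A call takes as long as a camera call. They do not tell look-alikes from the thing itself.
- ctrl.boxes_of(picture, thing): "xy" ([column, row] as shares, 0 to 1, of the picture: columns of its width, rows of its height, amid what is visible of it).
- ctrl.cut_out(picture, thing): "pixels" (480x640 bool, what is visible of it) and "xy" ([column, row] as shares, 0 to 1, of the picture: columns of its width, rows of its height, amid what is visible of it).
The state is a dict: "clock": time; "joint_pos": joint angles; "qvel": joint speeds; "tau": joint torques, N m; "tool_pos": TCP position; "orientation": TCP orientation; "force": force on the tool from outside, world axes, zero at the start; "moment": the same for the moment, N m; "opening": finger opening in m; "gripper_force": force on a finger pad.
Only numpy, scipy, OpenCV 4.12 (cv2) and the standard library are available. Lean on these libraries where they do the work, as an engineer would, in place of code of your own. Each camera call takes 0.05 s, during which the arm holds its last target. There are 200 camera calls.

TASK

Take the red paint bottle, the blue spray can and the orange jar out of the rack and stand all three on the green side mat; only then fetch the little white glue pot from behind their places and stand it on the middle of the round cork coaster. When the pot is there, put the three back in the rack, each upright on the very spot it came from. Set things down rather than drop them, knock nothing over, and leave the pasta bridge, the black pencil case and the navy carton where they are.

Things in the scene. Friction and masses are not known exactly. Their poses are not given: they have to be found in the camera images.
- rack: Fixed open-topped rack, front open: white floor 5 mm thick, wooden back and side walls 60 mm high. Origin at table height; x to its back wall (inner face +89 mm), y along the row (side walls at +-127 mm), z up. Grey spots at x -25, y -75, 0, +75 mm: at the start one of the three tall things on each, any order; glue pot behind at x +33, y -45 to +45 mm.
- mat: Fixed flat green side mat, 240 mm (its x) x 130 mm (its y), 3 mm thick; origin at the centre of its underside, z up. It lies to the left or the right of the rack, the coaster on the other side.
- coaster: Fixed round cork coaster, 80 mm in diameter, 4 mm thick; origin at the centre of its underside.
- paint: Red paint bottle with white cap and a pale label, loose: straight round body 48 mm in diameter up to 92 mm, cap 24 mm in diameter up to 120 mm high in all. Origin at the centre of its underside, z up.
- can: Blue spray can with black cap, loose: straight round body 52 mm in diameter up to 108 mm, cap 38 mm in diameter up to 130 mm high in all. Origin at the centre of its underside, z up.
- jar: Orange jar with a brass-coloured lid and a pale label, loose: straight, 54 mm in diameter, 100 mm high. Origin at the centre of its underside, z up.
- glue: Small white glue pot, its lid (all that shows from straight above) yellow, loose: straight, 44 mm in diameter, 40 mm high. Origin at the centre of its underside, z up.
- bridge: Bystander, loose: model truss bridge of yellow pasta sticks, about 90 (x) x 240 (y) x 90 mm high, beyond the rack. Origin at the centre of its underside.
- case: Bystander, loose: black pencil case, 85 (x) x 200 (y) x 65 mm high, beyond the mat or the coaster. Origin at the centre of its underside.
- carton: Bystander, loose: navy pasta carton lying flat, 90 (x) x 260 (y) x 45 mm high, beyond the mat or the coaster. Origin at the centre of its underside.
Things that resemble listed ones, but are neither listed nor needed, are in the scene too. There is more than one size of the paint; the job needs the smaller. There is more than one size of the jar; the job needs the larger.

How it is judged (in metres and radians):
On the way, in this order (a step that is already met when the one before it is completed fails the run):
1. the bottle, the can and the jar all stand released on the green mat, the glue pot still in its place (x of paint in the frame of mat between -0.12 and 0.12 m and y of paint in the frame of mat between -0.065 and 0.065 m and z of each of paint, can, jar in the frame of mat below 0.012 m and linear speed of each of paint, can, jar below 0.03 m/s and angular speed of each of paint, can, jar below 0.3 rad/s and angle between each of paint, can, jar's own z axis and vertical below 0.12 rad and contact force between the fingers and paint below 0.05 N and x of can in the frame of mat between -0.12 and 0.12 m and y of can in the frame of mat between -0.065 and 0.065 m and contact force between the fingers and can below 0.05 N and x of jar in the frame of mat between -0.12 and 0.12 m and y of jar in the frame of mat between -0.065 and 0.065 m and contact force between the fingers and jar below 0.05 N and distance of glue from where it was at the start of the episode below 0.02 m), for 0.2 s.
2. the glue pot stands released on the middle of the coaster, the three still on the mat (horizontal distance between glue and coaster below 0.015 m and z of glue in the frame of coaster below 0.012 m and linear speed of each of glue, paint, can, jar below 0.03 m/s and angular speed of each of glue, paint, can, jar below 0.3 rad/s and angle between each of glue, paint, can, jar's own z axis and vertical below 0.12 rad and contact force between the fingers and glue below 0.05 N and x of paint in the frame of mat between -0.12 and 0.12 m and y of paint in the frame of mat between -0.065 and 0.065 m and z of each of paint, can, jar in the frame of mat below 0.012 m and contact force between the fingers and paint below 0.05 N and x of can in the frame of mat between -0.12 and 0.12 m and y of can in the frame of mat between -0.065 and 0.065 m and contact force between the fingers and can below 0.05 N and x of jar in the frame of mat between -0.12 and 0.12 m and y of jar in the frame of mat between -0.065 and 0.065 m and contact force between the fingers and jar below 0.05 N), for 0.2 s.
At the end, for the whole second after the job is handed in: The glue pot stands upright on the coaster, its centre within 15 mm of the coaster's centre; the bottle, the can and the jar each stand upright in the rack within 15 mm of where each stood at the start; all are released and at rest (horizontal distance between glue and coaster below 0.015 m and z of glue in the frame of coaster below 0.012 m and linear speed of each of glue, paint, can, jar below 0.03 m/s and angular speed of each of glue, paint, can, jar below 0.3 rad/s and angle between each of glue, paint, can, jar's own z axis and vertical below 0.12 rad and contact force between the fingers and glue below 0.05 N and distance of each of paint, can, jar from where it was at the start of the episode below 0.015 m and contact force between the fingers and paint below 0.05 N and contact force between the fingers and can below 0.05 N and contact force between the fingers and jar below 0.05 N); the robot touches nothing.
It fails at once if a bystander was shifted by more than 20 mm (distance of any of bridge, case, carton from where it was at the start of the episode above 0.02 m).
It fails at once if one of the four things was tipped by more than about 35 degrees (angle between any of paint, can, jar, glue's own z axis and vertical above 0.6 rad).
It fails at once if one of the four things was dropped (falls free faster than 0.7 m/s, some 25 mm) ((linear speed of paint above 0.7 m/s and contact force between the fingers and paint below 0.05 N) or (linear speed of can above 0.7 m/s and contact force between the fingers and can below 0.05 N) or (linear speed of jar above 0.7 m/s and contact force between the fingers and jar below 0.05 N) or (linear speed of glue above 0.7 m/s and contact force between the fingers and glue below 0.05 N)).
It also fails if it takes over 147 s, if anything falls off the work surface, if the arm or the gripper's body presses on something with over 40 N, if the wrist force passes 120 N, or if a joint passes its speed limit or range.

## Working session

There is one attempt and no reset: what is moved stays moved. The work goes in short steps, Python scripts to look and compute and a tool call to move; the robot and the scene stay as the last step left them, time stands still between calls to the robot, and variables do not carry over. Pictures are saved under pics/ and viewed, at most 14 in all, crops included, and the job is handed in when it is done.

Besides the shell and the picture viewer there is one more tool, called in YAML: its name, and indented under it one key for each argument. send_rows: Moves the arm, as the interface text tells. Shift numbers are shares of 800 mm and turn numbers shares of 90 degrees, none past 1 either way. Its arguments: {"type":"object","properties":{"deltas":{"type":"array","items":{"type":"array"}},"gripper":{"type":"number"}},"required":["deltas"]}

```bash
ls; mkdir -p pics; python3 - <<'E'
from plant import ctrl
import cv2
o=ctrl.get_obs();print({k:o[k] for k in('clock','tool_pos','orientation','force','opening')})
for n in('top','side'):
    p=ctrl.snapshot(n);cv2.imwrite(f'pics/{n}0.png',p['color'][:,:,::-1])
    print(n,p['vertical_fov'],p['cx'],p['cy'],p['rvec'],p['tvec'])
    for t in 'rack mat coaster paint can jar glue bridge case carton'.split():
        print(t,[(round(d['xy'][0]*640),round(d['xy'][1]*480),round(d['conf'],2)) for d in ctrl.boxes_of(p,t)])
E
```

```text
pics
{'clock': 0.0, 'tool_pos': array([ 0.27801136, -0.6146551 ,  0.2912187 ]), 'orientation': array([ 1.79902880e+02, -6.37537517e-03, -1.55669372e+02]), 'force': array([0.42526914, 0.46060805, 0.54711056]), 'opening': 0.08758205932675261}
top 50.733575619983085 318.3775032014763 235.38009226220032 [ 2.08519593 -2.14687159  0.20825689] [0.01853106 0.61467197 0.86610081]
rack [(324, 241, 0.89)]
mat [(482, 315, 0.93)]
coaster [(148, 311, 0.59)]
paint [(335, 266, 0.89), (293, 333, 0.59)]
can []
jar [(292, 267, 0.94), (236, 267, 0.84)]
glue [(337, 239, 0.91), (148, 311, 0.64)]
bridge [(306, 147, 0.97), (332, 266, 0.33)]
case [(497, 187, 0.65)]
carton [(140, 199, 0.82)]
side 46.00437027881909 312.83273205092877 242.00869844134783 [ 0.07555354 -2.81131136  1.39574844] [0.61853663 0.04509341 1.14869171]
rack [(314, 249, 0.68)]
mat [(387, 174, 0.69)]
coaster [(385, 383, 0.72)]
paint [(408, 243, 0.84), (346, 208, 0.72), (241, 385, 0.4)]
can [(345, 182, 0.86)]
jar [(339, 293, 0.85), (343, 238, 0.79)]
glue [(316, 228, 0.81)]
bridge [(221, 249, 0.77)]
case [(282, 159, 0.82)]
carton [(241, 387, 0.76)]
```

View pics/top0.png

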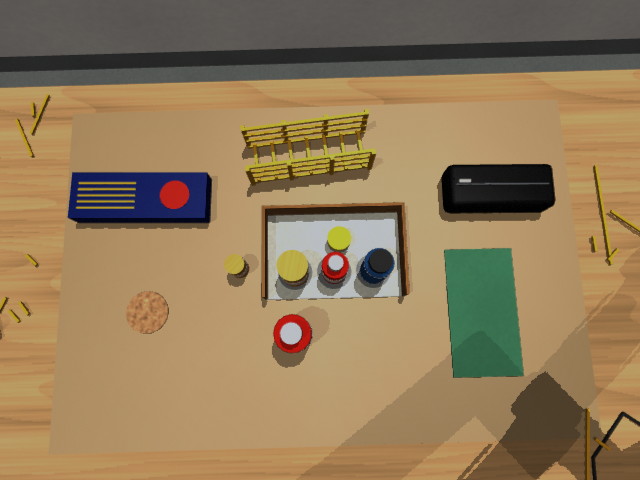

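View pics/side0.png

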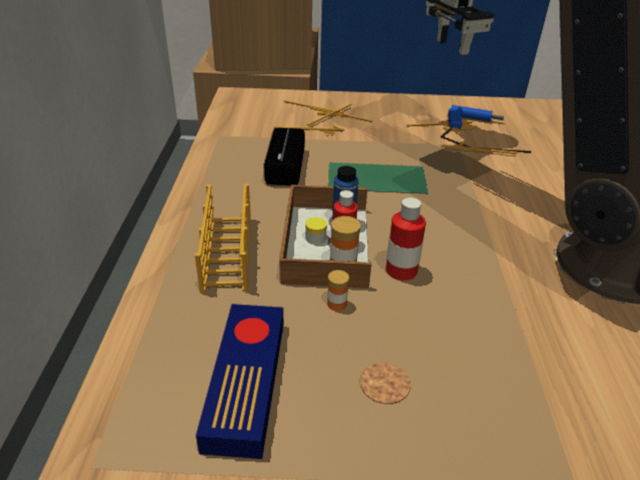

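The pictures show, in the top view, jar (292,267), paint (335,266), can (378,265) in the rack, with the glue pot at (339,239). The mat is on the right (482,315) and the coaster on the left (148,311). The look-alikes are the big bottle (292,333) and the small jar (237,266), both outside the rack. The side view agrees.

```bash
cat > h.py <<'E'
from plant import ctrl
import cv2, numpy as np
def K(p):
    f=240/np.tan(np.radians(p['vertical_fov']/2)); return np.array([[f,0,p['cx']],[0,f,p['cy']],[0,0,1]])
def w(p,uv,z):
    R=cv2.Rodrigues(np.array(p['rvec']))[0]; C=-R.T@p['tvec']
    d=R.T@np.linalg.inv(K(p))@np.array([uv[0],uv[1],1.]); return (C+d*(z-C[2])/d[2])
def proj(p,X): return cv2.projectPoints(np.array(X,float).reshape(-1,3),np.array(p['rvec']),np.array(p['tvec']),K(p),None)[0].reshape(-1,2)
def blob(p,lo,hi,uv,r):
    hsv=cv2.cvtColor(p['color'],cv2.COLOR_RGB2HSV); m=cv2.inRange(hsv,np.array(lo),np.array(hi))
    k=np.zeros_like(m); cv2.circle(k,(int(uv[0]),int(uv[1])),r,255,-1); m&=k
    n,l,s,c=cv2.connectedComponentsWithStats(m); 
    if n<2: return None
    i=1+np.argmax(s[1:,4]); return (l==i)
E
python3 - <<'E'
from h import *
p=ctrl.snapshot('top'); print(p.keys())
hsv=cv2.cvtColor(p['color'],cv2.COLOR_RGB2HSV)
for n,u in dict(jar=(292,267),paint=(335,263),can=(380,260),glue=(339,239),rackfloor=(310,290)).items(): print(n,hsv[u[1],u[0]])
spec=dict(jar=((15,90,60),(28,255,255),(292,267),22,.105,54),paint=((0,0,110),(180,80,255),(335,263),9,.125,24),can=((0,0,0),(180,255,45),(380,260),16,.135,38),glue=((25,120,90),(34,255,255),(339,239),16,.045,44),bigpaint=((0,0,110),(180,80,255),(291,334),14,.15,0))
for n,(lo,hi,uv,r,z,D) in spec.items():
    m=blob(p,lo,hi,uv,r)
    if m is None: print(n,None);continue
    c=np.argwhere(m)[:,::-1]; (x,y),rad=cv2.minEnclosingCircle(c.astype(np.float32))
    print(n,c.mean(0).round(1),(round(x,1),round(y,1)),w(p,(x,y),z).round(4),'diam',np.linalg.norm(w(p,(x+rad,y),z)-w(p,(x-rad,y),z)).round(4),D)
for t,z in(('coaster',.004),('mat',.003),('rack',.06)):
    d=ctrl.cut_out(p,t)[0]; c=np.argwhere(d['pixels'])[:,::-1].astype(np.float32)
    b=cv2.boxPoints(cv2.minAreaRect(c)); W=np.array([w(p,q,z)[:2] for q in b]); print(t,c.mean(0).round(1),w(p,c.mean(0),z).round(4),'corners',W.round(3).tolist(),np.linalg.norm(np.diff(W,axis=0),axis=1).round(3))
s=ctrl.snapshot('side')
def tri(n,a,b):
    P=[K(q)@np.c_[cv2.Rodrigues(np.array(q['rvec']))[0],q['tvec']] for q in(p,s)]
    X=cv2.triangulatePoints(P[0],P[1],np.array(a,float),np.array(b,float)).ravel();print('tri',n,(X[:3]/X[3]).round(3))
tri('coaster',(148,312),(385,383))
tri('bigcap',(291,334),(411,204))
E
```

```text
dict_keys(['color', 'vertical_fov', 'cx', 'cy', 'rvec', 'tvec', 'shot'])
jar [ 27 156 185]
paint [108  13 195]
can [ 0  6 41]
glue [ 31 189 190]
rackfloor [ 47   9 190]
jar [291.9 265.6] (292.5, 266.0) [0.5537 0.0468 0.105 ] diam 0.0583 54
paint [335.4 262.3] (335.4, 262.3) [ 0.5551 -0.0267  0.125 ] diam 0.0258 24
can [379.9 261.3] (379.9, 261.2) [ 0.5532 -0.1004  0.135 ] diam 0.0398 38
glue [338.8 238. ] (338.7, 237.9) [ 0.6123 -0.0372  0.045 ] diam 0.0444 44
bigpaint [290.6 333.1] (290.5, 333.0) [0.44   0.0496 0.15  ] diam 0.0351 0
coaster [146.8 311.8] [0.4885 0.3294 0.004 ] corners [[0.517, 0.379], [0.534, 0.302], [0.46, 0.282], [0.443, 0.357]] [0.078 0.077 0.077]
mat [482.7 313.1] [ 0.4679 -0.3053  0.003 ] corners [[0.592, -0.239], [0.598, -0.379], [0.353, -0.371], [0.348, -0.238]] [0.14  0.245 0.133]Traceback (most recent call last):
  File "<stdin>", line 12, in <module>
IndexError: list index out of range
```

send_rows:
  deltas:
    - [[-0.02,0.043,0],-0.078]
    - [[-0.04,0.086,0],-0.156]
    - [[-0.06,0.13,0],-0.234]
    - [[-0.08,0.173,0],-0.312]
    - [[-0.098,0.216,0],-0.39]
  gripper: 1

```text
clock: 1.72
tool_pos: [0.2781, -0.4237, 0.292]
orientation: [-180.0, -0.0, -120.2]
force: [0.6, 1.0, 1.2]
opening: 0.0875
gripper_force: 0.0
```

send_rows:
  deltas:
    - [[-0.048,-0.012,0],-0.068]
    - [[-0.096,-0.025,0],-0.136]
    - [[-0.144,-0.037,0],-0.204]
    - [[-0.192,-0.05,0],-0.272]
    - [[-0.24,-0.062,0],-0.34]

```text
clock: 2.13
tool_pos: [0.4197, -0.2835, 0.2928]
orientation: [-179.9, -0.0, -89.7]
force: [0.5, -2.3, -0.2]
opening: 0.0875
gripper_force: 0.0
```

send_rows:
  deltas:
    - [[-0.04,-0.03,0],0]
    - [[-0.08,-0.06,0],0]
    - [[-0.12,-0.09,0],0]
    - [[-0.16,-0.12,0],0]
    - [[-0.2,-0.15,0],0]

```text
clock: 2.55
tool_pos: [0.5395, -0.1231, 0.2926]
orientation: [-180.0, 0.0, -89.9]
force: [1.0, -2.4, -0.7]
opening: 0.0877
gripper_force: 0.0
```

```bash
python3 - <<'E'
from h import *
p=ctrl.snapshot('top')
for u in((445,249),(511,248),(523,376),(454,377)): print(w(p,u,.003).round(3))
for u in((262,207),(405,204),(408,293),(262,298)): print('rack top corner',w(p,u,.06).round(3))
print(ctrl.get_obs()['tool_pos'],ctrl.get_obs()['orientation'])
E
```

```text
[ 0.592 -0.244  0.003]
[ 0.591 -0.371  0.003]
[ 0.351 -0.369  0.003]
[ 0.353 -0.242  0.003]
rack top corner [0.672 0.104 0.06 ]
rack top corner [ 0.67  -0.162  0.06 ]
rack top corner [ 0.505 -0.157  0.06 ]
rack top corner [0.504 0.105 0.06 ]
[ 0.54349258 -0.11927689  0.29220242] [-1.79862645e+02  1.91988758e-02 -8.98145408e+01]
```

send_rows:
  deltas:
    - [[-0.012,-0.007,0],0]
    - [[-0.023,-0.013,0],0]
    - [[-0.023,-0.013,0.03],0]
    - [[-0.023,-0.013,0.06],0]
    - [[-0.023,-0.013,0.09],0]

```text
clock: 3.02
tool_pos: [0.5487, -0.107, 0.2199]
orientation: [-179.9, 0.0, -90.0]
force: [0.3, -0.5, -0.0]
opening: 0.0873
gripper_force: 0.0
```

send_rows:
  deltas:
    - [[0,0,0.025],0]
    - [[0,0,0.05],0]
    - [[0,0,0.075],0]
    - [[0,0,0.09],0]
    - [[0,0,0.097],0]

```text
clock: 3.43
tool_pos: [0.5476, -0.1074, 0.1408]
orientation: [179.8, -0.0, -90.1]
force: [-0.5, 0.5, 0.5]
opening: 0.0875
gripper_force: 0.0
```

send_rows:
  deltas:
    - [[0,0,0],0]
    - [[0,0,0],0]
    - [[0,0,0],0]
    - [[0,0,0],0]
    - [[0,0,0],0]
  gripper: 1

```text
clock: 3.85
tool_pos: [0.5494, -0.1066, 0.1435]
orientation: [-179.9, 0.0, -90.0]
force: [0.0, 0.4, -0.5]
opening: 0.0875
gripper_force: 0.0
```

```bash
python3 - <<'E'
from h import *
p=ctrl.snapshot('top'); s=ctrl.snapshot('side')
a=p['color'][190:330,230:430]; b=s['color'][60:300,230:480]
a=cv2.resize(a,(400,280));b=cv2.resize(b,(400,384))
im=np.zeros((384,800,3),np.uint8);im[:280,:400]=a;im[:,400:]=b
cv2.imwrite('pics/g1.png',im[:,:,::-1]);o=ctrl.get_obs();print(o['tool_pos'],o['orientation'])
E
```

```text
[ 0.54922081 -0.10660522  0.14315963] [-1.79940560e+02  7.17717913e-03 -8.99563642e+01]
```

View pics/g1.png

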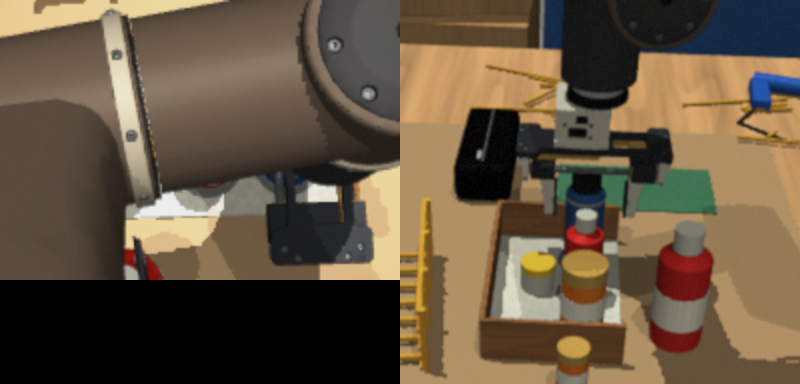

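The gripper straddles the can in the side view, cap below the body. I'll shift it slightly to centre it, then close and lift.

send_rows:
  deltas:
    - [[-0.004,-0.002,0],0]
    - [[-0.008,-0.005,0],0]
    - [[-0.008,-0.005,0],0]
    - [[-0.008,-0.005,0],0]
    - [[-0.008,-0.005,0],0]

```text
clock: 4.37
tool_pos: [0.553, -0.1001, 0.1425]
orientation: [180.0, -0.0, -89.9]
force: [-0.3, -0.4, 0.1]
opening: 0.0879
gripper_force: 0.0
```

send_rows:
  deltas:
    - [[0,0,0],0]
    - [[0,0,0],0]
    - [[0,0,0],0]
    - [[0,0,0],0]
    - [[0,0,0],0]
  gripper: 0

```text
clock: 4.78
tool_pos: [0.553, -0.1003, 0.1426]
orientation: [180.0, -0.0, -90.0]
force: [-0.2, 1.1, 0.2]
opening: 0.0595
gripper_force: 0.0
```

send_rows:
  deltas:
    - [[0,0,0],0]
    - [[0,0,0],0]
    - [[0,0,0],0]
    - [[0,0,0],0]
    - [[0,0,0],0]

```text
clock: 5.2
tool_pos: [0.5532, -0.1002, 0.1427]
orientation: [-180.0, 0.0, -90.0]
force: [0.3, -1.3, 0.2]
opening: 0.0512
gripper_force: 29.9
```

send_rows:
  deltas:
    - [[0,0,-0.02],0]
    - [[0,0,-0.06],0]
    - [[0,0,-0.1],0]
    - [[0,0,-0.145],0]
    - [[0,0,-0.184],0]

```text
clock: 5.62
tool_pos: [0.5523, -0.1003, 0.2914]
orientation: [179.9, 0.0, -90.0]
force: [1.1, 0.4, -3.3]
opening: 0.0515
gripper_force: 29.9
```

send_rows:
  deltas:
    - [[0.02,0.013,0],0]
    - [[0.05,0.034,0],0]
    - [[0.084,0.057,0],0]
    - [[0.118,0.08,0],0]
    - [[0.152,0.103,0],0]

```text
clock: 6.03
tool_pos: [0.469, -0.2225, 0.2893]
orientation: [179.9, 0.0, -89.9]
force: [0.6, -0.8, -1.8]
opening: 0.0513
gripper_force: 29.9
```

send_rows:
  deltas:
    - [[0.034,0.023,0],0]
    - [[0.068,0.046,0],0]
    - [[0.102,0.07,0],0]
    - [[0.13,0.088,0],0]
    - [[0.144,0.098,0],0]

```text
clock: 6.45
tool_pos: [0.39, -0.3387, 0.2892]
orientation: [179.9, 0.1, -90.1]
force: [0.6, 0.4, -2.8]
opening: 0.0511
gripper_force: 29.9
```

send_rows:
  deltas:
    - [[0,0,0.03],0]
    - [[0,0,0.07],0]
    - [[0,0,0.11],0]
    - [[0,0,0.14],0]
    - [[0,0,0.16],0]

```text
clock: 6.87
tool_pos: [0.3903, -0.3363, 0.1586]
orientation: [179.8, 0.1, -90.0]
force: [0.5, -0.1, -1.8]
opening: 0.0512
gripper_force: 29.9
```

send_rows:
  deltas:
    - [[0,0,0],0]
    - [[0,0,0],0]
    - [[0,0,0],0]
    - [[0,0,0],0]
    - [[0,0,0],0]

```text
clock: 7.28
tool_pos: [0.393, -0.3374, 0.1631]
orientation: [-179.9, -0.0, -90.0]
force: [1.1, -0.0, -2.3]
opening: 0.0512
gripper_force: 29.9
```

send_rows:
  deltas:
    - [[0,0,0.01],0]
    - [[0,0,0.019],0]
    - [[0,0,0.023],0]
    - [[0,0,0.026],0]
    - [[0,0,0.026],0]

```text
clock: 7.7
tool_pos: [0.3924, -0.3372, 0.1406]
orientation: [180.0, 0.0, -89.9]
force: [0.4, 0.3, -2.9]
opening: 0.0514
gripper_force: 29.9
```

send_rows:
  deltas:
    - [[0,0,0],0]
    - [[0,0,0],0]
    - [[0,0,0],0]
    - [[0,0,0],0]
    - [[0,0,0],0]

```text
clock: 8.12
tool_pos: [0.3924, -0.3372, 0.141]
orientation: [-180.0, -0.0, -90.0]
force: [-0.0, -0.6, -2.6]
opening: 0.0514
gripper_force: 29.9
```

send_rows:
  deltas:
    - [[0,0,0.001],0]
    - [[0,0,0.001],0]
    - [[0,0,0.001],0]
    - [[0,0,0.001],0]
    - [[0,0,0.001],0]

```text
clock: 8.53
tool_pos: [0.3925, -0.3372, 0.1403]
orientation: [-180.0, -0.0, -90.0]
force: [-0.2, 0.5, -0.6]
opening: 0.0513
gripper_force: 29.9
```

send_rows:
  deltas:
    - [[0,0,0.001],0]
    - [[0,0,0.001],0]
    - [[0,0,0.001],0]
    - [[0,0,0.001],0]
    - [[0,0,0.001],0]

```text
clock: 8.95
tool_pos: [0.3927, -0.3374, 0.1401]
orientation: [-180.0, -0.0, -89.9]
force: [-0.5, 1.1, 5.6]
opening: 0.051
gripper_force: 29.9
```

send_rows:
  deltas:
    - [[0,0,0],0]
    - [[0,0,0],0]
    - [[0,0,0],0]
    - [[0,0,0],0]
    - [[0,0,0],0]
  gripper: 1

```text
clock: 9.37
tool_pos: [0.3923, -0.3371, 0.1392]
orientation: [180.0, 0.0, -90.0]
force: [-0.5, -0.2, -0.5]
opening: 0.079
gripper_force: 0.0
```

send_rows:
  deltas:
    - [[0,0,0],0]
    - [[0,0,0],0]
    - [[0,0,-0.02],0]
    - [[0,0,-0.06],0]
    - [[0,0,-0.1],0]

```text
clock: 9.78
tool_pos: [0.3916, -0.3368, 0.2193]
orientation: [179.8, 0.1, -90.0]
force: [1.1, 0.2, 0.6]
opening: 0.0877
gripper_force: 0.0
```

send_rows:
  deltas:
    - [[0,0,-0.04],0]
    - [[0,0,-0.088],0]
    - [[-0.02,-0.01,-0.088],0]
    - [[-0.06,-0.032,-0.088],0]
    - [[-0.1,-0.053,-0.088],0]

```text
clock: 10.2
tool_pos: [0.4348, -0.2568, 0.2906]
orientation: [-179.9, -0.0, -90.1]
force: [0.9, 1.0, -0.9]
opening: 0.0876
gripper_force: 0.0
```

send_rows:
  deltas:
    - [[-0.044,-0.023,0],0]
    - [[-0.088,-0.046,0],0]
    - [[-0.132,-0.069,0],0]
    - [[-0.176,-0.092,0],0]
    - [[-0.22,-0.115,0],0]

```text
clock: 10.62
tool_pos: [0.527, -0.0791, 0.29]
orientation: [-180.0, 0.0, -90.0]
force: [0.8, -0.1, 0.5]
opening: 0.0876
gripper_force: 0.0
```

send_rows:
  deltas:
    - [[-0.04,-0.021,0],0]
    - [[-0.068,-0.035,0],0]
    - [[-0.068,-0.035,0],0]
    - [[-0.068,-0.035,0.03],0]
    - [[-0.068,-0.035,0.07],0]

```text
clock: 11.03
tool_pos: [0.5562, -0.0257, 0.2356]
orientation: [-179.7, 0.1, -89.9]
force: [0.4, 0.5, 0.0]
opening: 0.0875
gripper_force: 0.0
```

send_rows:
  deltas:
    - [[0,0,0],0]
    - [[0,0,0],0]
    - [[0,0,0],0]
    - [[0,0,0],0]
    - [[0,0,0],0]

```text
clock: 11.45
tool_pos: [0.5553, -0.0267, 0.2355]
orientation: [-179.8, 0.0, -90.0]
force: [-0.2, 0.5, -0.3]
opening: 0.0875
gripper_force: 0.0
```

send_rows:
  deltas:
    - [[0,0,0.03],0]
    - [[0,0,0.065],0]
    - [[0,0,0.1],0]
    - [[0,0,0.12],0]
    - [[0,0,0.128],0]

```text
clock: 11.87
tool_pos: [0.5537, -0.0269, 0.1297]
orientation: [179.9, -0.0, -90.0]
force: [-1.2, -0.5, 0.0]
opening: 0.0877
gripper_force: 0.0
```

send_rows:
  deltas:
    - [[0,0,0],0]
    - [[0,0,0],0]
    - [[0,0,0],0]
    - [[0,0,0],0]
    - [[0,0,0],0]
  gripper: 0

```text
clock: 12.28
tool_pos: [0.5551, -0.0265, 0.1326]
orientation: [-179.9, 0.0, -90.0]
force: [0.4, 0.1, -0.4]
opening: 0.0601
gripper_force: 0.0
```

send_rows:
  deltas:
    - [[0,0,0],0]
    - [[0,0,0],0]
    - [[0,0,0],0]
    - [[0,0,0],0]
    - [[0,0,0],0]

```text
clock: 12.7
tool_pos: [0.555, -0.0266, 0.1319]
orientation: [-179.9, 0.0, -89.9]
force: [0.0, 0.2, 5.8]
opening: 0.0475
gripper_force: 30.0
```

send_rows:
  deltas:
    - [[0,0,0],0]
    - [[0,0,0],0]
    - [[0,0,0],0]
    - [[0,0,0],0]
    - [[0,0,0],0]

```text
clock: 13.12
tool_pos: [0.555, -0.0266, 0.1319]
orientation: [-179.9, 0.0, -89.9]
force: [0.1, 0.2, 6.2]
opening: 0.0478
gripper_force: 30.0
```

send_rows:
  deltas:
    - [[0,0,-0.015],0]
    - [[0,0,-0.055],0]
    - [[0,0,-0.1],0]
    - [[0,0,-0.15],0]
    - [[0,0,-0.194],0]

```text
clock: 13.53
tool_pos: [0.5538, -0.0267, 0.2879]
orientation: [179.9, -0.0, -90.0]
force: [1.1, 0.2, -2.5]
opening: 0.0475
gripper_force: 30.0
```

send_rows:
  deltas:
    - [[0.02,0.007,0],0]
    - [[0.05,0.017,0],0]
    - [[0.085,0.028,0],0]
    - [[0.12,0.04,0],0]
    - [[0.156,0.052,0],0]

```text
clock: 13.95
tool_pos: [0.5118, -0.1522, 0.2857]
orientation: [179.9, 0.0, -89.9]
force: [0.2, 0.0, -2.6]
opening: 0.0474
gripper_force: 30.0
```

send_rows:
  deltas:
    - [[0.036,0.012,0],0]
    - [[0.072,0.024,0],0]
    - [[0.108,0.036,0],0]
    - [[0.14,0.047,0],0]
    - [[0.156,0.052,0],0]

```text
clock: 14.37
tool_pos: [0.4696, -0.2782, 0.2855]
orientation: [179.9, 0.0, -90.1]
force: [0.0, 0.5, -2.7]
opening: 0.0477
gripper_force: 30.0
```

send_rows:
  deltas:
    - [[0,0,0.02],0]
    - [[0,0,0.06],0]
    - [[0,0,0.11],0]
    - [[0,0,0.15],0]
    - [[0,0,0.17],0]

```text
clock: 14.78
tool_pos: [0.4684, -0.2755, 0.1457]
orientation: [179.6, 0.2, -90.1]
force: [-1.1, -0.4, -3.2]
opening: 0.0475
gripper_force: 30.0
```

send_rows:
  deltas:
    - [[0,0,0],0]
    - [[0,0,0.005],0]
    - [[0,0,0.01],0]
    - [[0,0,0.015],0]
    - [[0,0,0.019],0]

```text
clock: 15.2
tool_pos: [0.4721, -0.2764, 0.1362]
orientation: [-179.9, -0.0, -90.0]
force: [0.1, 0.2, -2.4]
opening: 0.0475
gripper_force: 30.0
```

send_rows:
  deltas:
    - [[0,0,0],0]
    - [[0,0,0],0]
    - [[0,0,0],0]
    - [[0,0,0],0]
    - [[0,0,0],0]

```text
clock: 15.62
tool_pos: [0.4717, -0.2763, 0.1357]
orientation: [-180.0, -0.0, -90.0]
force: [0.0, -0.0, -2.9]
opening: 0.0473
gripper_force: 30.0
```

send_rows:
  deltas:
    - [[0,0,0.002],0]
    - [[0,0,0.004],0]
    - [[0,0,0.006],0]
    - [[0,0,0.006],0]
    - [[0,0,0.006],0]

```text
clock: 16.03
tool_pos: [0.4714, -0.2763, 0.1304]
orientation: [180.0, 0.0, -90.0]
force: [-0.3, 0.6, -3.6]
opening: 0.0477
gripper_force: 30.0
```

send_rows:
  deltas:
    - [[0,0,0.001],0]
    - [[0,0,0.001],0]
    - [[0,0,0.001],0]
    - [[0,0,0.001],0]
    - [[0,0,0.001],0]

```text
clock: 16.45
tool_pos: [0.4716, -0.2763, 0.13]
orientation: [-180.0, -0.0, -90.0]
force: [-0.0, 0.6, 0.5]
opening: 0.0474
gripper_force: 30.0
```

send_rows:
  deltas:
    - [[0,0,0],0]
    - [[0,0,0],0]
    - [[0,0,0],0]
    - [[0,0,0],0]
    - [[0,0,0],0]
  gripper: 1

```text
clock: 16.87
tool_pos: [0.4716, -0.2763, 0.1298]
orientation: [-180.0, -0.0, -90.0]
force: [0.4, -0.4, 0.3]
opening: 0.0755
gripper_force: 0.0
```

send_rows:
  deltas:
    - [[0,0,0],0]
    - [[0,0,0],0]
    - [[0,0,-0.02],0]
    - [[0,0,-0.06],0]
    - [[0,0,-0.1],0]

```text
clock: 17.28
tool_pos: [0.4707, -0.2761, 0.2096]
orientation: [179.8, 0.0, -90.0]
force: [1.5, 0.5, 0.5]
opening: 0.0872
gripper_force: 0.0
```

send_rows:
  deltas:
    - [[0,0,-0.045],0]
    - [[0,0,-0.094],0]
    - [[-0.025,-0.006,-0.094],0]
    - [[-0.065,-0.016,-0.094],0]
    - [[-0.105,-0.027,-0.094],0]

```text
clock: 17.7
tool_pos: [0.493, -0.1919, 0.2859]
orientation: [-179.9, 0.0, -90.1]
force: [0.2, -0.1, -1.5]
opening: 0.0873
gripper_force: 0.0
```

send_rows:
  deltas:
    - [[-0.046,-0.012,0],0]
    - [[-0.092,-0.023,0],0]
    - [[-0.138,-0.035,0],0]
    - [[-0.184,-0.047,0],0]
    - [[-0.23,-0.058,0],0]

```text
clock: 18.12
tool_pos: [0.5394, -0.0064, 0.2852]
orientation: [-180.0, 0.0, -90.0]
force: [1.2, -0.6, -0.6]
opening: 0.0873
gripper_force: 0.0
```

send_rows:
  deltas:
    - [[-0.04,-0.01,0],0]
    - [[-0.07,-0.018,0],0]
    - [[-0.07,-0.018,0],0]
    - [[-0.07,-0.018,0.03],0]
    - [[-0.07,-0.018,0.07],0]

```text
clock: 18.53
tool_pos: [0.5553, 0.0488, 0.2309]
orientation: [-179.7, 0.1, -89.9]
force: [-0.3, -0.1, -1.9]
opening: 0.0877
gripper_force: 0.0
```

send_rows:
  deltas:
    - [[0,0,0],0]
    - [[0,0,0],0]
    - [[0,0,0],0]
    - [[0,0,0],0]
    - [[0,0,0],0]

```text
clock: 18.95
tool_pos: [0.5544, 0.0478, 0.2307]
orientation: [-179.9, 0.0, -90.0]
force: [0.2, 0.2, -0.3]
opening: 0.0881
gripper_force: 0.0
```

send_rows:
  deltas:
    - [[0,0,0],-0.06]
    - [[0,0,0],-0.13]
    - [[0,0,0],-0.2]
    - [[0,0,0],-0.26]
    - [[0,0,0],-0.3]

```text
clock: 19.37
tool_pos: [0.5541, 0.0477, 0.2302]
orientation: [-179.9, -0.0, -62.7]
force: [0.2, 0.9, -0.4]
opening: 0.0877
gripper_force: 0.0
```

send_rows:
  deltas:
    - [[0,0,0],-0.06]
    - [[0,0,0],-0.12]
    - [[0,0,0],-0.17]
    - [[0,0,0],-0.2]
    - [[0,0,0],-0.2]

```text
clock: 19.78
tool_pos: [0.5541, 0.0478, 0.2301]
orientation: [-179.9, -0.0, -44.8]
force: [-0.2, 0.2, -0.3]
opening: 0.0875
gripper_force: 0.0
```

send_rows:
  deltas:
    - [[0,0,0],0]
    - [[0,0,0],0]
    - [[0,0,0],0]
    - [[0,0,0],0]
    - [[0,0,0],0]

```text
clock: 20.2
tool_pos: [0.5537, 0.0478, 0.229]
orientation: [-180.0, -0.0, -45.0]
force: [-0.4, -0.0, -0.4]
opening: 0.0877
gripper_force: 0.0
```

```bash
python3 - <<'E'
from h import *
s=ctrl.snapshot('side'); cv2.imwrite('pics/s2.png',s['color'][:,:,::-1])
print(ctrl.get_obs()['tool_pos'],ctrl.get_obs()['orientation'])
E
```

```text
[0.55370622 0.04776102 0.22897313] [-1.79999141e+02 -2.12224006e-04 -4.49837119e+01]
```

View pics/s2.png

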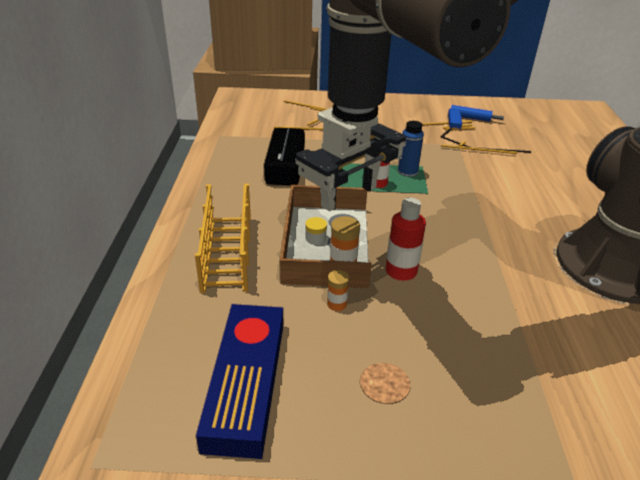

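Can and paint stand on the mat (around (410,150) and (380,175)). The gripper is turned 45° above the jar (345,235), so its body clears the big bottle. Next I go down and grip.

send_rows:
  deltas:
    - [[0,0,0.03],0]
    - [[0,0,0.065],0]
    - [[0,0,0.095],0]
    - [[0,0,0.11],0]
    - [[0,0,0.117],0]

```text
clock: 20.67
tool_pos: [0.5526, 0.0473, 0.1331]
orientation: [179.8, 0.1, -45.0]
force: [0.1, 0.0, -0.3]
opening: 0.0875
gripper_force: 0.0
```

send_rows:
  deltas:
    - [[0,0,0],0]
    - [[0,0,0],0]
    - [[0,0,0],0]
    - [[0,0,0],0]
    - [[0,0,0],0]
  gripper: 0

```text
clock: 21.08
tool_pos: [0.5541, 0.0479, 0.1363]
orientation: [-179.9, -0.0, -45.0]
force: [0.1, -0.4, 0.7]
opening: 0.0597
gripper_force: 0.0
```

send_rows:
  deltas:
    - [[0,0,0],0]
    - [[0,0,0],0]
    - [[0,0,0],0]
    - [[0,0,0],0]
    - [[0,0,0],0]

```text
clock: 21.5
tool_pos: [0.5543, 0.048, 0.1361]
orientation: [-179.9, -0.0, -44.9]
force: [0.7, 1.7, 5.7]
opening: 0.0535
gripper_force: 29.9
```

send_rows:
  deltas:
    - [[0,0,0],0]
    - [[0,0,0],0]
    - [[0,0,0],0]
    - [[0,0,0],0]
    - [[0,0,0],0]

```text
clock: 21.92
tool_pos: [0.5544, 0.048, 0.1361]
orientation: [-179.9, -0.1, -44.9]
force: [0.7, 1.4, 6.3]
opening: 0.053
gripper_force: 29.9
```

send_rows:
  deltas:
    - [[0,0,-0.015],0]
    - [[0,0,-0.055],0]
    - [[0,0,-0.1],0]
    - [[0,0,-0.15],0]
    - [[0,0,-0.2],0]

```text
clock: 22.33
tool_pos: [0.5524, 0.0474, 0.2958]
orientation: [179.8, 0.1, -45.0]
force: [1.5, 1.3, -2.5]
opening: 0.0534
gripper_force: 29.9
```

send_rows:
  deltas:
    - [[0.01,0.01,0],0]
    - [[0.03,0.03,0],0]
    - [[0.057,0.057,0],0]
    - [[0.085,0.085,0],0]
    - [[0.113,0.113,0],0]

```text
clock: 22.75
tool_pos: [0.5527, -0.081, 0.2944]
orientation: [179.9, 0.1, -44.9]
force: [0.7, 0.3, -2.3]
opening: 0.0532
gripper_force: 29.9
```

send_rows:
  deltas:
    - [[0.028,0.029,0],0]
    - [[0.056,0.058,0],0]
    - [[0.084,0.087,0],0]
    - [[0.112,0.115,0],0]
    - [[0.14,0.143,0],0]

```text
clock: 23.17
tool_pos: [0.5511, -0.2415, 0.2941]
orientation: [179.9, 0.1, -45.0]
force: [0.2, 0.6, -2.5]
opening: 0.053
gripper_force: 29.9
```

send_rows:
  deltas:
    - [[0.028,0.028,0],0]
    - [[0.056,0.056,0],0]
    - [[0.075,0.076,0],0]
    - [[0.085,0.086,0],0]
    - [[0.085,0.086,0],0]

```text
clock: 23.58
tool_pos: [0.5507, -0.3388, 0.2935]
orientation: [179.9, 0.2, -45.1]
force: [-0.3, 0.6, -3.4]
opening: 0.053
gripper_force: 29.9
```

send_rows:
  deltas:
    - [[0,0,0.02],0]
    - [[0,0,0.06],0]
    - [[0,0,0.11],0]
    - [[0,0,0.15],0]
    - [[0,0,0.176],0]

```text
clock: 24.0
tool_pos: [0.5496, -0.3349, 0.1503]
orientation: [179.9, 0.3, -45.0]
force: [-0.5, 0.7, -2.8]
opening: 0.053
gripper_force: 29.9
```

send_rows:
  deltas:
    - [[0,0,0],0]
    - [[0,0,0.005],0]
    - [[0,0,0.01],0]
    - [[0,0,0.015],0]
    - [[0,0,0.018],0]

```text
clock: 24.42
tool_pos: [0.5523, -0.3369, 0.1413]
orientation: [-179.9, -0.1, -44.9]
force: [-0.1, -0.5, -3.9]
opening: 0.0531
gripper_force: 29.9
```

send_rows:
  deltas:
    - [[0,0,0],0]
    - [[0,0,0],0]
    - [[0,0,0],0]
    - [[0,0,0],0]
    - [[0,0,0],0]

```text
clock: 24.83
tool_pos: [0.5518, -0.337, 0.1405]
orientation: [-180.0, -0.0, -45.0]
force: [0.4, -0.3, -2.9]
opening: 0.0531
gripper_force: 29.9
```

Target z ≈ 0.1338, so 6.7 mm more (0.008).

send_rows:
  deltas:
    - [[0,0,0.002],0]
    - [[0,0,0.004],0]
    - [[0,0,0.006],0]
    - [[0,0,0.007],0]
    - [[0,0,0.007],0]

```text
clock: 25.25
tool_pos: [0.5516, -0.3369, 0.1343]
orientation: [180.0, 0.0, -45.0]
force: [0.2, -0.2, -2.8]
opening: 0.0533
gripper_force: 29.9
```

send_rows:
  deltas:
    - [[0,0,0.001],0]
    - [[0,0,0.001],0]
    - [[0,0,0.001],0]
    - [[0,0,0.001],0]
    - [[0,0,0.001],0]

```text
clock: 25.67
tool_pos: [0.5518, -0.337, 0.1341]
orientation: [-180.0, -0.0, -45.0]
force: [-0.3, 0.3, 2.0]
opening: 0.0535
gripper_force: 29.9
```

send_rows:
  deltas:
    - [[0,0,0],0]
    - [[0,0,0],0]
    - [[0,0,0],0]
    - [[0,0,0],0]
    - [[0,0,0],0]
  gripper: 1

```text
clock: 26.08
tool_pos: [0.5518, -0.3369, 0.1337]
orientation: [-180.0, -0.0, -45.0]
force: [0.9, -0.1, -0.2]
opening: 0.0812
gripper_force: 0.0
```

send_rows:
  deltas:
    - [[0,0,0],0]
    - [[0,0,0],0]
    - [[0,0,-0.02],0]
    - [[0,0,-0.06],0]
    - [[0,0,-0.1],0]

```text
clock: 26.5
tool_pos: [0.5509, -0.3367, 0.2133]
orientation: [179.9, 0.2, -45.0]
force: [0.4, 0.0, -0.1]
opening: 0.0874
gripper_force: 0.0
```

send_rows:
  deltas:
    - [[0,0,-0.045],0]
    - [[0,0,-0.09],0]
    - [[0,0,-0.09],0]
    - [[0,0,-0.09],0]
    - [[0,0,-0.09],0]

```text
clock: 26.92
tool_pos: [0.5514, -0.3367, 0.2856]
orientation: [-180.0, 0.0, -45.0]
force: [-0.3, 0.1, -0.7]
opening: 0.0876
gripper_force: 0.0
```

send_rows:
  deltas:
    - [[-0.021,-0.032,0],-0.05]
    - [[-0.042,-0.064,0],-0.1]
    - [[-0.064,-0.096,0],-0.15]
    - [[-0.085,-0.127,0],-0.2]
    - [[-0.106,-0.159,0],-0.25]

```text
clock: 27.33
tool_pos: [0.5809, -0.1856, 0.2838]
orientation: [179.9, 0.2, -22.3]
force: [1.1, 0.4, -1.5]
opening: 0.0874
gripper_force: 0.0
```

send_rows:
  deltas:
    - [[-0.008,-0.042,0],-0.055]
    - [[-0.017,-0.085,0],-0.11]
    - [[-0.025,-0.127,0],-0.165]
    - [[-0.033,-0.165,0],-0.22]
    - [[-0.037,-0.188,0],-0.25]

```text
clock: 27.75
tool_pos: [0.6114, -0.0339, 0.2839]
orientation: [180.0, 0.2, 0.4]
force: [-0.5, -0.1, 0.6]
opening: 0.0874
gripper_force: 0.0
```

send_rows:
  deltas:
    - [[0,0,0],0]
    - [[0,0,0],0]
    - [[0,0,0],0]
    - [[0,0,0],0]
    - [[0,0,0],0]

```text
clock: 28.17
tool_pos: [0.6114, -0.0377, 0.2854]
orientation: [180.0, 0.0, -0.1]
force: [-0.1, -0.3, -0.1]
opening: 0.0872
gripper_force: 0.0
```

```bash
python3 - <<'E'
from h import *
s=ctrl.snapshot('side'); cv2.imwrite('pics/s3.png',s['color'][:,:,::-1])
o=ctrl.get_obs();print(o['tool_pos'],o['orientation'],o['joint_pos'])
print('glue top expected',proj(s,[.6123,-.0372,.045]),'fingertips',proj(s,[[o['tool_pos'][0],o['tool_pos'][1]+e,o['tool_pos'][2]-.066] for e in(.044,-.044)]))
g=blob(s,(25,120,90),(34,255,255),(316,225),16); print(cv2.minEnclosingCircle(np.argwhere(g)[:,::-1].astype(np.float32)))
for n,z,xy in(('can',.003,(.3926,-.3373)),('paint',.003,(.4716,-.2763)),('jar',.003,(.5518,-.337))): print(n,proj(s,[*xy,z]))
E
```

```text
[ 0.61144547 -0.03763258  0.28553888] [ 1.79993410e+02  2.19400404e-02 -5.11538940e-02] [ 1.47240578e+01  1.49828206e+01 -8.12831776e+00  8.44562101e-04
 -6.69117569e+01  7.52244582e+01]
glue top expected [[317.4254742  223.06692539]] fingertips [[319.35893688 158.35284169]
 [320.93890871 136.28336422]]Traceback (most recent call last):
  File "<stdin>", line 5, in <module>
cv2.error: OpenCV(4.12.0) /io/opencv/modules/imgproc/src/shapedescr.cpp:201: error: (-215:Assertion failed) count >= 0 && (depth == CV_32F || depth == CV_32S) in function 'minEnclosingCircle'
```

View pics/s3.png

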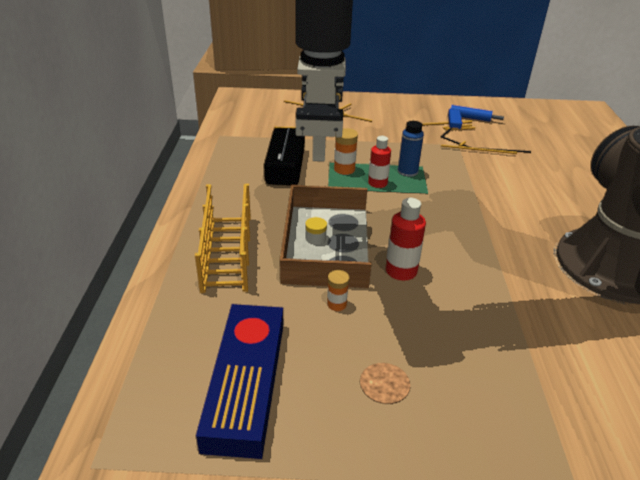

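All three stand on the mat: jar (345,155), paint (380,165), can (410,150). The pot's lid at (316,224) agrees with its measured position to within 2 px. Now I lower onto the pot.

send_rows:
  deltas:
    - [[0.001,0,0.03],0]
    - [[0.001,0,0.07],0]
    - [[0.001,0,0.11],0]
    - [[0.001,0,0.145],0]
    - [[0.001,0,0.16],0]

```text
clock: 28.63
tool_pos: [0.6103, -0.0377, 0.1538]
orientation: [180.0, 0.3, -0.1]
force: [-0.5, 0.9, 0.6]
opening: 0.0875
gripper_force: 0.0
```

send_rows:
  deltas:
    - [[0,0,0],0]
    - [[0,0,0.02],0]
    - [[0,0,0.05],0]
    - [[0,0,0.08],0]
    - [[0,0,0.093],0]

```text
clock: 29.05
tool_pos: [0.6119, -0.0372, 0.082]
orientation: [180.0, 0.1, -0.0]
force: [-0.3, -0.3, -0.5]
opening: 0.0873
gripper_force: 0.0
```

send_rows:
  deltas:
    - [[0,0,0],0]
    - [[0,0,0],0]
    - [[0,0,0],0]
    - [[0,0,0],0]
    - [[0,0,0],0]

```text
clock: 29.47
tool_pos: [0.6132, -0.0366, 0.0848]
orientation: [-180.0, -0.1, 0.0]
force: [-0.3, -0.2, 0.4]
opening: 0.0875
gripper_force: 0.0
```

send_rows:
  deltas:
    - [[0,0,0],0]
    - [[0,0,0],0]
    - [[0,0,0],0]
    - [[0,0,0],0]
    - [[0,0,0],0]
  gripper: 0

```text
clock: 29.88
tool_pos: [0.6125, -0.0366, 0.0834]
orientation: [-180.0, 0.0, 0.0]
force: [0.3, -0.5, -0.6]
opening: 0.06
gripper_force: 0.0
```

send_rows:
  deltas:
    - [[0,0,0],0]
    - [[0,0,0],0]
    - [[0,0,0],0]
    - [[0,0,0],0]
    - [[0,0,0],0]

```text
clock: 30.3
tool_pos: [0.6125, -0.0367, 0.0833]
orientation: [-180.0, 0.0, 0.0]
force: [0.5, 0.2, -0.3]
opening: 0.0432
gripper_force: 30.0
```

send_rows:
  deltas:
    - [[0,0,0],0]
    - [[0,0,0],0]
    - [[0,0,0],0]
    - [[0,0,0],0]
    - [[0,0,0],0]

```text
clock: 30.72
tool_pos: [0.6124, -0.0367, 0.0833]
orientation: [-180.0, 0.0, 0.0]
force: [-0.6, -0.6, -1.0]
opening: 0.0435
gripper_force: 30.0
```

send_rows:
  deltas:
    - [[0,0,-0.015],0]
    - [[0,0,-0.06],0]
    - [[0,0,-0.11],0]
    - [[0,0,-0.16],0]
    - [[0,0,-0.2],0]

```text
clock: 31.13
tool_pos: [0.6128, -0.0368, 0.2476]
orientation: [-180.0, -0.2, 0.1]
force: [0.8, 0.8, -1.3]
opening: 0.0433
gripper_force: 30.0
```

send_rows:
  deltas:
    - [[0,0,-0.04],0]
    - [[-0.008,-0.025,-0.05],0]
    - [[-0.02,-0.06,-0.05],0]
    - [[-0.032,-0.095,-0.05],0]
    - [[-0.044,-0.13,-0.05],0]

```text
clock: 31.55
tool_pos: [0.5764, 0.068, 0.2848]
orientation: [-180.0, -0.1, -0.0]
force: [-0.0, 0.3, -1.0]
opening: 0.0435
gripper_force: 30.0
```

send_rows:
  deltas:
    - [[-0.013,-0.04,0],0]
    - [[-0.027,-0.08,0],0]
    - [[-0.041,-0.12,0],0]
    - [[-0.055,-0.16,0],0]
    - [[-0.068,-0.2,0],0]

```text
clock: 31.97
tool_pos: [0.5216, 0.2285, 0.2846]
orientation: [-180.0, -0.0, 0.0]
force: [1.1, 1.1, -1.0]
opening: 0.0432
gripper_force: 30.0
```

send_rows:
  deltas:
    - [[-0.013,-0.04,0],0]
    - [[-0.027,-0.08,0],0]
    - [[-0.037,-0.11,0],0]
    - [[-0.043,-0.128,0],0]
    - [[-0.043,-0.128,0],0]

```text
clock: 32.38
tool_pos: [0.4873, 0.3321, 0.284]
orientation: [-180.0, -0.0, 0.2]
force: [-0.7, 0.0, -0.8]
opening: 0.0433
gripper_force: 30.0
```

send_rows:
  deltas:
    - [[0,0,0.02],0]
    - [[0,0,0.06],0]
    - [[0,0,0.1],0]
    - [[0,0,0.13],0]
    - [[0,0,0.15],0]

```text
clock: 32.8
tool_pos: [0.4876, 0.3278, 0.1612]
orientation: [179.9, 0.1, -0.0]
force: [-0.5, 0.1, -1.0]
opening: 0.0436
gripper_force: 30.0
```

send_rows:
  deltas:
    - [[0,0,0.015],0]
    - [[0,0,0.035],0]
    - [[0,0,0.055],0]
    - [[0,0,0.07],0]
    - [[0,0,0.08],0]

```text
clock: 33.22
tool_pos: [0.4882, 0.3284, 0.0985]
orientation: [179.9, 0.1, -0.0]
force: [0.5, 0.0, -1.1]
opening: 0.0434
gripper_force: 30.0
```

send_rows:
  deltas:
    - [[0,0,0],0]
    - [[0,0,0],0]
    - [[0,0,0],0]
    - [[0,0,0],0]
    - [[0,0,0],0]

```text
clock: 33.63
tool_pos: [0.4885, 0.33, 0.1003]
orientation: [-179.9, -0.1, 0.0]
force: [0.5, -0.8, -1.0]
opening: 0.0431
gripper_force: 30.0
```

```bash
python3 - <<'E'
from h import *
s=ctrl.snapshot('side'); cv2.imwrite('pics/s4.png',cv2.resize(s['color'][280:480,240:540],(750,500))[:,:,::-1])
o=ctrl.get_obs();print(o['tool_pos'],o['orientation'],o['force'])
a=np.linspace(0,6.28,60)
for d in ctrl.cut_out(s,'coaster')[:1]: print(d['conf'],np.argwhere(d['pixels'])[:,::-1].min(0),np.argwhere(d['pixels'])[:,::-1].max(0))
c=proj(s,np.c_[.4885+.04*np.cos(a),.3294+.04*np.sin(a),0*a+.004]); print('expected coaster box',c.min(0),c.max(0))
E
```

```text
[0.4884466  0.32986761 0.10011457] [-1.79945183e+02 -4.45396544e-02  4.11082073e-02] [ 0.20961882 -0.26828915 -0.50544725]
0.87 [359 368] [408 404]
expected coaster box [360.92439711 361.45894174] [411.6269636  401.94295252]
```

View pics/s4.png

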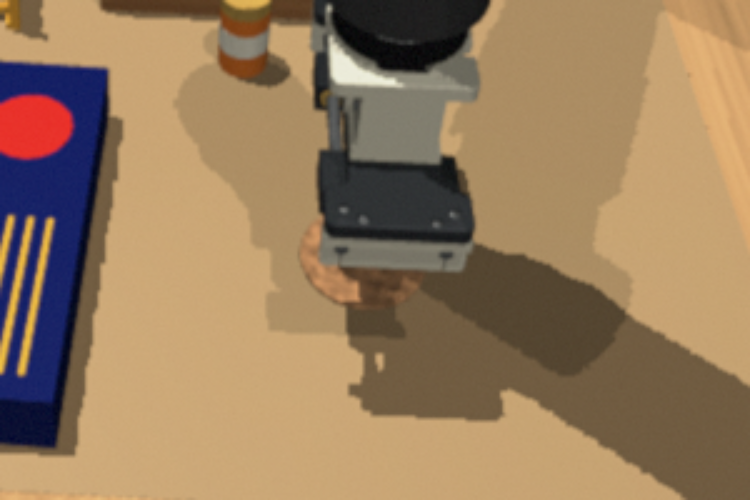

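The pot hangs over the coaster, whose visible outline (359–408, to row 404) matches the measured position to 2–3 px. Now I set it down.

send_rows:
  deltas:
    - [[0,0,0.006],0]
    - [[0,0,0.012],0]
    - [[0,0,0.017],0]
    - [[0,0,0.02],0]
    - [[0,0,0.02],0]

```text
clock: 34.15
tool_pos: [0.488, 0.3294, 0.0826]
orientation: [179.9, 0.0, 0.0]
force: [0.5, 0.3, -1.3]
opening: 0.0436
gripper_force: 30.0
```

send_rows:
  deltas:
    - [[0,0,0.001],0]
    - [[0,0,0.001],0]
    - [[0,0,0.001],0]
    - [[0,0,0.001],0]
    - [[0,0,0.001],0]

```text
clock: 34.57
tool_pos: [0.4882, 0.3297, 0.0826]
orientation: [-180.0, -0.0, 0.0]
force: [-1.2, -0.8, -1.4]
opening: 0.0434
gripper_force: 30.0
```

send_rows:
  deltas:
    - [[0,0,0.001],0]
    - [[0,0,0.001],0]
    - [[0,0,0.001],0]
    - [[0,0,0.001],0]
    - [[0,0,0.001],0]

```text
clock: 34.98
tool_pos: [0.4883, 0.3297, 0.0823]
orientation: [-180.0, -0.0, 0.0]
force: [-2.2, -0.6, 5.6]
opening: 0.0432
gripper_force: 30.0
```

send_rows:
  deltas:
    - [[0,0,0],0]
    - [[0,0,0],0]
    - [[0,0,0],0]
    - [[0,0,0],0]
    - [[0,0,0],0]

```text
clock: 35.4
tool_pos: [0.4883, 0.3297, 0.0822]
orientation: [-180.0, -0.0, 0.0]
force: [-1.8, -0.5, 4.8]
opening: 0.0435
gripper_force: 30.0
```

send_rows:
  deltas:
    - [[0,0,0],0]
    - [[0,0,0],0]
    - [[0,0,0],0]
    - [[0,0,0],0]
    - [[0,0,0],0]
  gripper: 1

```text
clock: 35.82
tool_pos: [0.4882, 0.3296, 0.0816]
orientation: [180.0, 0.0, 0.0]
force: [-0.3, 0.0, -0.4]
opening: 0.0714
gripper_force: 0.0
```

send_rows:
  deltas:
    - [[0,0,0],0]
    - [[0,0,0],0]
    - [[0,0,-0.02],0]
    - [[0,0,-0.06],0]
    - [[0,0,-0.1],0]

```text
clock: 36.23
tool_pos: [0.4876, 0.3289, 0.1615]
orientation: [179.8, 0.1, 0.0]
force: [0.7, 1.2, -0.3]
opening: 0.0872
gripper_force: 0.0
```

send_rows:
  deltas:
    - [[0,0,-0.05],0]
    - [[0,0,-0.1],0]
    - [[0,0,-0.13],0]
    - [[0,0,-0.15],0]
    - [[0,0,-0.15],0]

```text
clock: 36.65
tool_pos: [0.4894, 0.3306, 0.2865]
orientation: [-179.7, -0.3, 0.1]
force: [-0.0, -0.8, 0.1]
opening: 0.0877
gripper_force: 0.0
```

send_rows:
  deltas:
    - [[0.003,0.042,0],0.05]
    - [[0.006,0.084,0],0.1]
    - [[0.009,0.125,0],0.15]
    - [[0.012,0.167,0],0.2]
    - [[0.015,0.209,0],0.25]

```text
clock: 37.07
tool_pos: [0.4999, 0.1609, 0.2812]
orientation: [180.0, 0.0, -22.7]
force: [0.9, -0.3, 0.6]
opening: 0.0873
gripper_force: 0.0
```

send_rows:
  deltas:
    - [[0.021,0.04,0],0.05]
    - [[0.042,0.08,0],0.1]
    - [[0.064,0.12,0],0.15]
    - [[0.085,0.16,0],0.2]
    - [[0.106,0.2,0],0.25]

```text
clock: 37.48
tool_pos: [0.5171, -0.0195, 0.2814]
orientation: [180.0, 0.0, -45.2]
force: [-0.3, -0.0, 0.1]
opening: 0.0876
gripper_force: 0.0
```

send_rows:
  deltas:
    - [[0.035,0.028,0],0]
    - [[0.07,0.056,0],0]
    - [[0.105,0.085,0],0]
    - [[0.14,0.113,0],0]
    - [[0.175,0.141,0],0]

```text
clock: 37.9
tool_pos: [0.5365, -0.1983, 0.2812]
orientation: [180.0, 0.0, -45.0]
force: [0.7, 1.0, 0.4]
opening: 0.0873
gripper_force: 0.0
```

send_rows:
  deltas:
    - [[0.035,0.028,0],0]
    - [[0.07,0.056,0],0]
    - [[0.105,0.085,0],0]
    - [[0.13,0.105,0],0]
    - [[0.138,0.111,0],0]

```text
clock: 38.32
tool_pos: [0.5518, -0.3408, 0.2802]
orientation: [179.9, 0.1, -45.1]
force: [-0.8, 0.5, -0.5]
opening: 0.0875
gripper_force: 0.0
```

send_rows:
  deltas:
    - [[0,0,0],0]
    - [[0,0,0],0]
    - [[0,0,0],0]
    - [[0,0,0],0]
    - [[0,0,0],0]

```text
clock: 38.73
tool_pos: [0.5525, -0.3363, 0.2821]
orientation: [-180.0, -0.0, -44.9]
force: [0.7, 0.0, -0.3]
opening: 0.0877
gripper_force: 0.0
```

```bash
python3 - <<'E'
from h import *
s=ctrl.snapshot('top'); cv2.imwrite('pics/t5.png',s['color'][:,:,::-1])
o=ctrl.get_obs();print(o['tool_pos'],o['orientation'],o['force'])
g=blob(s,(25,120,90),(34,255,255),(150,305),30)
if g is not None:
    (x,y),r=cv2.minEnclosingCircle(np.argwhere(g)[:,::-1].astype(np.float32)); print('glue',w(s,(x,y),.044).round(4),r)
d=ctrl.cut_out(s,'coaster'); print([(round(q['conf'],2),np.array(q['xy'])*[640,480]) for q in d])
E
```

```text
[ 0.55250525 -0.33642467  0.28218041] [-1.79978346e+02 -2.88036620e-02 -4.48832383e+01] [-0.47604128  0.02729311 -0.13257406]
glue [0.4893 0.3289 0.044 ] 13.167569160461426
[(0.76, array([156.288, 316.176]))]
```

View pics/t5.png

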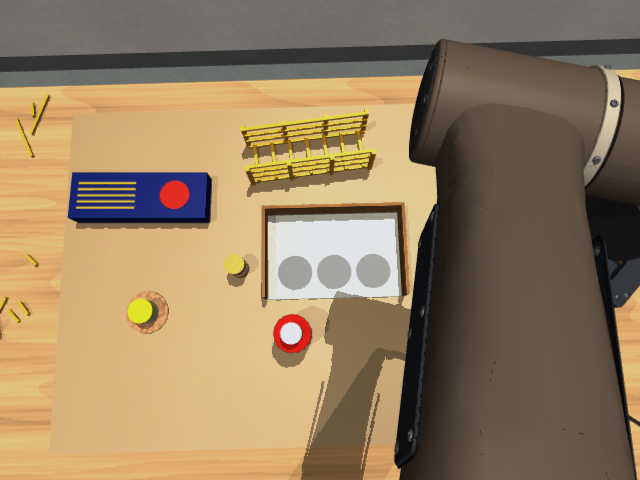

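The pot is on the coaster: its lid shows at (140,310), which works out to within 1 mm of the coaster's centre. The rack is empty, and its spots at (295,272), (334,271), (373,270) give a check of the return positions.

```bash
python3 - <<'E'
from h import *
s=ctrl.snapshot('top')
for n,u in(('jar',(295,272)),('paint',(334,271)),('can',(373,270))):
    g=blob(s,(0,0,80),(180,60,178),u,20); c=np.argwhere(g)[:,::-1]; (x,y),r=cv2.minEnclosingCircle(c.astype(np.float32)); print(n,c.mean(0),(x,y),r,w(s,c.mean(0),.005).round(4),w(s,(x,y),.005).round(4))
E
```

```text
jar [294.65066964 272.43638393] (294.753662109375, 272.8902587890625) 17.19947624206543 [0.5551 0.0481 0.005 ] [0.5543 0.0479 0.005 ]
paint [333.74408117 271.47688839] (333.6190490722656, 271.8571472167969) 17.092945098876953 [ 0.5548 -0.0269  0.005 ] [ 0.5541 -0.0266  0.005 ]
can [372.85617214 270.53907135] (372.6572265625, 270.53143310546875) 16.959476470947266 [ 0.5544 -0.1019  0.005 ] [ 0.5544 -0.1015  0.005 ]
```

send_rows:
  deltas:
    - [[0,0,0.03],0]
    - [[0,0,0.07],0]
    - [[0,0,0.11],0]
    - [[0,0,0.14],0]
    - [[0,0,0.15],0]

```text
clock: 39.3
tool_pos: [0.5504, -0.3363, 0.1577]
orientation: [179.9, 0.3, -45.0]
force: [-1.3, 0.8, 0.5]
opening: 0.0879
gripper_force: 0.0
```

send_rows:
  deltas:
    - [[0,0,0],0]
    - [[0,0,0.01],0]
    - [[0,0,0.02],0]
    - [[0,0,0.03],0]
    - [[0,0,0.035],0]

```text
clock: 39.72
tool_pos: [0.5523, -0.3373, 0.1334]
orientation: [-180.0, -0.0, -45.0]
force: [0.5, 0.8, -0.7]
opening: 0.0877
gripper_force: 0.0
```

send_rows:
  deltas:
    - [[0,0,0],0]
    - [[0,0,0],0]
    - [[0,0,0],0]
    - [[0,0,0],0]
    - [[0,0,0],0]

```text
clock: 40.13
tool_pos: [0.5525, -0.3375, 0.1342]
orientation: [-180.0, -0.0, -45.0]
force: [-0.3, 0.4, 0.2]
opening: 0.0876
gripper_force: 0.0
```

send_rows:
  deltas:
    - [[0,0,0],0]
    - [[0,0,0],0]
    - [[0,0,0],0]
    - [[0,0,0],0]
    - [[0,0,0],0]
  gripper: 0

```text
clock: 40.55
tool_pos: [0.5523, -0.3374, 0.1338]
orientation: [-180.0, -0.0, -45.0]
force: [-0.2, -0.4, -0.2]
opening: 0.0599
gripper_force: 0.0
```

send_rows:
  deltas:
    - [[0,0,0],0]
    - [[0,0,0],0]
    - [[0,0,0],0]
    - [[0,0,0],0]
    - [[0,0,0],0]

```text
clock: 40.97
tool_pos: [0.5523, -0.3374, 0.1338]
orientation: [-180.0, -0.0, -45.0]
force: [0.5, 1.1, -1.0]
opening: 0.0531
gripper_force: 30.0
```

send_rows:
  deltas:
    - [[0,0,0],0]
    - [[0,0,0],0]
    - [[0,0,0],0]
    - [[0,0,0],0]
    - [[0,0,0],0]

```text
clock: 41.38
tool_pos: [0.5524, -0.3374, 0.1338]
orientation: [-180.0, -0.0, -45.0]
force: [1.0, 1.1, 0.1]
opening: 0.0528
gripper_force: 30.0
```

send_rows:
  deltas:
    - [[0,0,-0.015],0]
    - [[0,0,-0.055],0]
    - [[0,0,-0.1],0]
    - [[0,0,-0.15],0]
    - [[0,0,-0.2],0]

```text
clock: 41.8
tool_pos: [0.5513, -0.3372, 0.2956]
orientation: [179.9, 0.1, -45.0]
force: [1.3, 0.6, -3.0]
opening: 0.053
gripper_force: 30.0
```

send_rows:
  deltas:
    - [[-0.01,-0.01,0],0]
    - [[-0.03,-0.03,0],0]
    - [[-0.057,-0.057,0],0]
    - [[-0.085,-0.085,0],0]
    - [[-0.113,-0.113,0],0]

```text
clock: 42.22
tool_pos: [0.5513, -0.2085, 0.2939]
orientation: [180.0, 0.0, -45.0]
force: [1.1, 0.5, -3.2]
opening: 0.0528
gripper_force: 30.0
```

send_rows:
  deltas:
    - [[-0.028,-0.029,0],0]
    - [[-0.056,-0.058,0],0]
    - [[-0.084,-0.087,0],0]
    - [[-0.112,-0.115,0],0]
    - [[-0.14,-0.143,0],0]

```text
clock: 42.63
tool_pos: [0.5529, -0.0481, 0.2941]
orientation: [180.0, 0.0, -45.0]
force: [1.1, -0.5, -4.7]
opening: 0.0533
gripper_force: 30.0
```

send_rows:
  deltas:
    - [[-0.028,-0.028,0],0]
    - [[-0.056,-0.056,0],0]
    - [[-0.075,-0.076,0],0]
    - [[-0.086,-0.086,0],0]
    - [[-0.086,-0.086,0],0]

```text
clock: 43.05
tool_pos: [0.5533, 0.0498, 0.2939]
orientation: [-180.0, 0.0, -44.8]
force: [1.0, 0.0, -3.2]
opening: 0.0533
gripper_force: 30.0
```

send_rows:
  deltas:
    - [[0,0,0],0]
    - [[0,0,0.04],0]
    - [[0,0,0.08],0]
    - [[0,0,0.12],0]
    - [[0,0,0.14],0]

```text
clock: 43.47
tool_pos: [0.5517, 0.0458, 0.1782]
orientation: [179.8, 0.1, -45.1]
force: [-0.2, -0.8, -2.4]
opening: 0.053
gripper_force: 30.0
```

send_rows:
  deltas:
    - [[0,0,0.01],0]
    - [[0,0,0.02],0]
    - [[0,0,0.03],0]
    - [[0,0,0.04],0]
    - [[0,0,0.045],0]

```text
clock: 43.88
tool_pos: [0.5539, 0.0477, 0.1455]
orientation: [-180.0, -0.0, -45.0]
force: [-0.6, -0.3, -2.8]
opening: 0.0534
gripper_force: 30.0
```

send_rows:
  deltas:
    - [[0,0,0],0]
    - [[0,0,0],0]
    - [[0,0,0],0]
    - [[0,0,0],0]
    - [[0,0,0],0]

```text
clock: 44.3
tool_pos: [0.554, 0.048, 0.1463]
orientation: [-180.0, -0.0, -44.9]
force: [0.6, -0.4, -3.3]
opening: 0.0532
gripper_force: 30.0
```

send_rows:
  deltas:
    - [[0,0,0.004],0]
    - [[0,0,0.008],0]
    - [[0,0,0.011],0]
    - [[0,0,0.012],0]
    - [[0,0,0.012],0]

```text
clock: 44.72
tool_pos: [0.5536, 0.0478, 0.1359]
orientation: [180.0, 0.0, -45.0]
force: [0.7, -0.5, -3.8]
opening: 0.0531
gripper_force: 30.0
```

send_rows:
  deltas:
    - [[0,0,0.001],0]
    - [[0,0,0.001],0]
    - [[0,0,0.001],0]
    - [[0,0,0.001],0]
    - [[0,0,0.001],0]

```text
clock: 45.13
tool_pos: [0.5538, 0.0478, 0.1357]
orientation: [-180.0, -0.0, -45.0]
force: [-1.4, -0.5, 2.8]
opening: 0.0535
gripper_force: 30.0
```

send_rows:
  deltas:
    - [[0,0,0],0]
    - [[0,0,0],0]
    - [[0,0,0],0]
    - [[0,0,0],0]
    - [[0,0,0],0]
  gripper: 1

```text
clock: 45.55
tool_pos: [0.5538, 0.0479, 0.1353]
orientation: [-180.0, -0.0, -45.0]
force: [-1.5, -0.1, 0.4]
opening: 0.0809
gripper_force: 0.0
```

send_rows:
  deltas:
    - [[0,0,0],0]
    - [[0,0,0],0]
    - [[0,0,-0.02],0]
    - [[0,0,-0.06],0]
    - [[0,0,-0.1],0]

```text
clock: 45.97
tool_pos: [0.553, 0.0475, 0.2152]
orientation: [179.8, 0.1, -45.0]
force: [2.3, 1.4, 0.9]
opening: 0.0874
gripper_force: 0.0
```

send_rows:
  deltas:
    - [[0,0,-0.045],0]
    - [[0,0,-0.09],0]
    - [[0,0,-0.09],0]
    - [[0,0,-0.09],0]
    - [[0,0,-0.09],0]

```text
clock: 46.38
tool_pos: [0.5534, 0.0478, 0.2871]
orientation: [-180.0, 0.0, -45.0]
force: [0.8, -0.2, -1.2]
opening: 0.0878
gripper_force: 0.0
```

send_rows:
  deltas:
    - [[0.021,0.036,0],0.05]
    - [[0.043,0.072,0],0.1]
    - [[0.064,0.107,0],0.15]
    - [[0.086,0.143,0],0.2]
    - [[0.107,0.179,0],0.25]

```text
clock: 46.8
tool_pos: [0.5119, -0.1153, 0.2857]
orientation: [179.8, 0.1, -67.7]
force: [-0.7, 0.1, 0.8]
opening: 0.0875
gripper_force: 0.0
```

send_rows:
  deltas:
    - [[0.037,0.028,0],0.055]
    - [[0.074,0.055,0],0.11]
    - [[0.112,0.083,0],0.165]
    - [[0.15,0.112,0],0.22]
    - [[0.168,0.125,0],0.25]

```text
clock: 47.22
tool_pos: [0.4703, -0.2793, 0.2855]
orientation: [179.8, 0.0, -90.3]
force: [0.1, 1.0, -0.1]
opening: 0.0875
gripper_force: 0.0
```

send_rows:
  deltas:
    - [[0,0,0],0]
    - [[0,0,0],0]
    - [[0,0,0],0]
    - [[0,0,0],0]
    - [[0,0,0],0]

```text
clock: 47.63
tool_pos: [0.4725, -0.2756, 0.2871]
orientation: [180.0, 0.0, -89.9]
force: [1.1, 0.1, 0.6]
opening: 0.0875
gripper_force: 0.0
```

send_rows:
  deltas:
    - [[0,0,0.03],0]
    - [[0,0,0.07],0]
    - [[0,0,0.11],0]
    - [[0,0,0.14],0]
    - [[0,0,0.16],0]

```text
clock: 48.05
tool_pos: [0.4714, -0.2752, 0.1568]
orientation: [179.8, 0.1, -89.9]
force: [0.6, -0.2, 0.2]
opening: 0.0876
gripper_force: 0.0
```

send_rows:
  deltas:
    - [[0,0,0],0]
    - [[0,0,0.01],0]
    - [[0,0,0.02],0]
    - [[0,0,0.03],0]
    - [[0,0,0.035],0]

```text
clock: 48.47
tool_pos: [0.4723, -0.2763, 0.131]
orientation: [-180.0, 0.0, -90.0]
force: [-0.0, -0.8, 0.6]
opening: 0.0875
gripper_force: 0.0
```

send_rows:
  deltas:
    - [[0,0,0],0]
    - [[0,0,0],0]
    - [[0,0,0],0]
    - [[0,0,0],0]
    - [[0,0,0],0]

```text
clock: 48.88
tool_pos: [0.4725, -0.2765, 0.1318]
orientation: [-180.0, -0.0, -90.0]
force: [0.7, 0.2, -0.8]
opening: 0.0878
gripper_force: 0.0
```

send_rows:
  deltas:
    - [[0,0,0],0]
    - [[0,0,0],0]
    - [[0,0,0],0]
    - [[0,0,0],0]
    - [[0,0,0],0]
  gripper: 0

```text
clock: 49.3
tool_pos: [0.4723, -0.2765, 0.1314]
orientation: [180.0, -0.0, -90.0]
force: [0.3, -1.2, 0.0]
opening: 0.06
gripper_force: 0.0
```

send_rows:
  deltas:
    - [[0,0,0],0]
    - [[0,0,0],0]
    - [[0,0,0],0]
    - [[0,0,0],0]
    - [[0,0,0],0]

```text
clock: 49.72
tool_pos: [0.4722, -0.2765, 0.1314]
orientation: [180.0, 0.0, -90.0]
force: [-0.6, 0.6, 0.0]
opening: 0.0476
gripper_force: 30.0
```

send_rows:
  deltas:
    - [[0,0,0],0]
    - [[0,0,0],0]
    - [[0,0,0],0]
    - [[0,0,0],0]
    - [[0,0,0],0]

```text
clock: 50.13
tool_pos: [0.4722, -0.2765, 0.1313]
orientation: [180.0, 0.0, -90.0]
force: [0.5, 0.6, 0.2]
opening: 0.047
gripper_force: 30.0
```

send_rows:
  deltas:
    - [[0,0,-0.015],0]
    - [[0,0,-0.055],0]
    - [[0,0,-0.1],0]
    - [[0,0,-0.15],0]
    - [[0,0,-0.194],0]

```text
clock: 50.55
tool_pos: [0.4718, -0.2764, 0.2884]
orientation: [180.0, 0.0, -90.0]
force: [1.3, -0.8, -2.4]
opening: 0.0471
gripper_force: 30.0
```

send_rows:
  deltas:
    - [[-0.02,-0.007,0],0]
    - [[-0.05,-0.017,0],0]
    - [[-0.085,-0.028,0],0]
    - [[-0.12,-0.04,0],0]
    - [[-0.156,-0.052,0],0]

```text
clock: 50.97
tool_pos: [0.5135, -0.1504, 0.2862]
orientation: [180.0, 0.0, -90.0]
force: [0.5, -0.2, -3.8]
opening: 0.0474
gripper_force: 30.0
```

send_rows:
  deltas:
    - [[-0.036,-0.012,0],0]
    - [[-0.072,-0.024,0],0]
    - [[-0.108,-0.036,0],0]
    - [[-0.14,-0.047,0],0]
    - [[-0.156,-0.052,0],0]

```text
clock: 51.38
tool_pos: [0.5558, -0.0242, 0.286]
orientation: [180.0, 0.0, -89.9]
force: [0.3, -0.9, -2.8]
opening: 0.0477
gripper_force: 30.0
```

send_rows:
  deltas:
    - [[0,0,0],0]
    - [[0,0,0.04],0]
    - [[0,0,0.08],0]
    - [[0,0,0.12],0]
    - [[0,0,0.14],0]

```text
clock: 51.8
tool_pos: [0.5527, -0.0278, 0.1706]
orientation: [179.7, -0.0, -90.0]
force: [-0.7, 0.1, -2.9]
opening: 0.0477
gripper_force: 30.0
```

send_rows:
  deltas:
    - [[0,0,0.01],0]
    - [[0,0,0.02],0]
    - [[0,0,0.03],0]
    - [[0,0,0.037],0]
    - [[0,0,0.04],0]

```text
clock: 52.22
tool_pos: [0.5554, -0.0269, 0.1424]
orientation: [-180.0, 0.0, -90.0]
force: [-0.7, -0.2, -4.0]
opening: 0.0473
gripper_force: 30.0
```

send_rows:
  deltas:
    - [[0,0,0],0]
    - [[0,0,0],0]
    - [[0,0,0],0]
    - [[0,0,0],0]
    - [[0,0,0],0]

```text
clock: 52.63
tool_pos: [0.5555, -0.0267, 0.143]
orientation: [-180.0, 0.0, -90.0]
force: [-0.3, -0.2, -2.3]
opening: 0.047
gripper_force: 30.0
```

send_rows:
  deltas:
    - [[0,0,0.004],0]
    - [[0,0,0.008],0]
    - [[0,0,0.01],0]
    - [[0,0,0.011],0]
    - [[0,0,0.011],0]

```text
clock: 53.05
tool_pos: [0.5552, -0.0268, 0.1335]
orientation: [180.0, -0.0, -90.0]
force: [-0.4, 0.8, -2.4]
opening: 0.0474
gripper_force: 30.0
```

send_rows:
  deltas:
    - [[0,0,0.001],0]
    - [[0,0,0.001],0]
    - [[0,0,0.001],0]
    - [[0,0,0.001],0]
    - [[0,0,0.001],0]

```text
clock: 53.47
tool_pos: [0.5554, -0.0268, 0.1333]
orientation: [-180.0, -0.0, -90.0]
force: [-3.7, 1.0, 5.1]
opening: 0.0472
gripper_force: 30.0
```

send_rows:
  deltas:
    - [[0,0,0],0]
    - [[0,0,0],0]
    - [[0,0,0],0]
    - [[0,0,0],0]
    - [[0,0,0],0]
  gripper: 1

```text
clock: 53.88
tool_pos: [0.5554, -0.0268, 0.1328]
orientation: [-180.0, 0.0, -90.0]
force: [0.6, 0.8, 0.2]
opening: 0.075
gripper_force: 0.0
```

send_rows:
  deltas:
    - [[0,0,0],0]
    - [[0,0,0],0]
    - [[0,0,-0.02],0]
    - [[0,0,-0.06],0]
    - [[0,0,-0.1],0]

```text
clock: 54.3
tool_pos: [0.5545, -0.027, 0.2128]
orientation: [179.8, -0.1, -90.0]
force: [1.7, -0.2, -0.4]
opening: 0.0875
gripper_force: 0.0
```

send_rows:
  deltas:
    - [[0,0,-0.045],0]
    - [[0,0,-0.094],0]
    - [[0.02,0.01,-0.094],0]
    - [[0.06,0.032,-0.094],0]
    - [[0.1,0.053,-0.094],0]

```text
clock: 54.72
tool_pos: [0.5127, -0.1069, 0.2888]
orientation: [-179.9, 0.0, -89.8]
force: [0.4, -0.6, -0.3]
opening: 0.0876
gripper_force: 0.0
```

send_rows:
  deltas:
    - [[0.044,0.023,0],0]
    - [[0.088,0.046,0],0]
    - [[0.132,0.069,0],0]
    - [[0.176,0.092,0],0]
    - [[0.22,0.115,0],0]

```text
clock: 55.13
tool_pos: [0.4198, -0.2842, 0.2885]
orientation: [-180.0, -0.0, -89.9]
force: [1.6, -0.3, -0.6]
opening: 0.0879
gripper_force: 0.0
```

send_rows:
  deltas:
    - [[0.04,0.021,0],0]
    - [[0.068,0.036,0],0]
    - [[0.068,0.036,0],0]
    - [[0.068,0.036,0.03],0]
    - [[0.068,0.036,0.07],0]

```text
clock: 55.55
tool_pos: [0.3935, -0.3385, 0.2341]
orientation: [-179.7, -0.2, -90.0]
force: [1.2, 0.0, -1.1]
opening: 0.0874
gripper_force: 0.0
```

send_rows:
  deltas:
    - [[0,0,0],0]
    - [[0,0,0],0]
    - [[0,0,0],0]
    - [[0,0,0],0]
    - [[0,0,0],0]

```text
clock: 55.97
tool_pos: [0.3932, -0.3374, 0.2338]
orientation: [-179.9, -0.1, -89.9]
force: [-0.4, -0.1, 0.9]
opening: 0.0876
gripper_force: 0.0
```

send_rows:
  deltas:
    - [[0,0,0.03],0]
    - [[0,0,0.06],0]
    - [[0,0,0.09],0]
    - [[0,0,0.107],0]
    - [[0,0,0.114],0]

```text
clock: 56.38
tool_pos: [0.3919, -0.3369, 0.1398]
orientation: [179.9, 0.0, -90.0]
force: [-0.5, -0.4, 0.6]
opening: 0.0876
gripper_force: 0.0
```

send_rows:
  deltas:
    - [[0,0,0],0]
    - [[0,0,0],0]
    - [[0,0,0],0]
    - [[0,0,0],0]
    - [[0,0,0],0]

```text
clock: 56.8
tool_pos: [0.3928, -0.3375, 0.142]
orientation: [-179.9, -0.0, -90.0]
force: [-0.2, 1.0, 0.2]
opening: 0.0878
gripper_force: 0.0
```

send_rows:
  deltas:
    - [[0,0,0],0]
    - [[0,0,0],0]
    - [[0,0,0],0]
    - [[0,0,0],0]
    - [[0,0,0],0]
  gripper: 0

```text
clock: 57.22
tool_pos: [0.3923, -0.3373, 0.141]
orientation: [180.0, -0.0, -90.0]
force: [-0.2, -0.5, -0.8]
opening: 0.0597
gripper_force: 0.0
```

send_rows:
  deltas:
    - [[0,0,0],0]
    - [[0,0,0],0]
    - [[0,0,0],0]
    - [[0,0,0],0]
    - [[0,0,0],0]

```text
clock: 57.63
tool_pos: [0.3924, -0.3373, 0.141]
orientation: [-180.0, -0.0, -90.0]
force: [1.0, -0.4, 0.0]
opening: 0.0517
gripper_force: 29.9
```

send_rows:
  deltas:
    - [[0,0,0],0]
    - [[0,0,0],0]
    - [[0,0,0],0]
    - [[0,0,0],0]
    - [[0,0,0],0]

```text
clock: 58.05
tool_pos: [0.3923, -0.3373, 0.141]
orientation: [-180.0, 0.0, -90.0]
force: [1.3, -0.4, -0.8]
opening: 0.0512
gripper_force: 29.9
```

send_rows:
  deltas:
    - [[0,0,-0.02],0]
    - [[0,0,-0.06],0]
    - [[0,0,-0.1],0]
    - [[0,0,-0.145],0]
    - [[0,0,-0.184],0]

```text
clock: 58.47
tool_pos: [0.3917, -0.3371, 0.2899]
orientation: [180.0, 0.0, -90.0]
force: [1.6, -0.4, -1.7]
opening: 0.0512
gripper_force: 29.9
```

send_rows:
  deltas:
    - [[-0.02,-0.013,0],0]
    - [[-0.05,-0.034,0],0]
    - [[-0.084,-0.057,0],0]
    - [[-0.118,-0.08,0],0]
    - [[-0.152,-0.104,0],0]

```text
clock: 58.88
tool_pos: [0.4752, -0.2143, 0.2879]
orientation: [179.9, 0.0, -90.0]
force: [0.5, 0.2, -2.6]
opening: 0.0514
gripper_force: 29.9
```

send_rows:
  deltas:
    - [[-0.034,-0.023,0],0]
    - [[-0.068,-0.046,0],0]
    - [[-0.102,-0.07,0],0]
    - [[-0.13,-0.088,0],0]
    - [[-0.144,-0.098,0],0]

```text
clock: 59.3
tool_pos: [0.5546, -0.098, 0.2874]
orientation: [179.9, 0.0, -89.9]
force: [-0.3, -1.1, -2.6]
opening: 0.051
gripper_force: 29.9
```

send_rows:
  deltas:
    - [[0,0,0],0]
    - [[0,0,0.04],0]
    - [[0,0,0.08],0]
    - [[0,0,0.115],0]
    - [[0,0,0.13],0]

```text
clock: 59.72
tool_pos: [0.5507, -0.1011, 0.18]
orientation: [179.6, 0.0, -90.0]
force: [-0.8, -1.9, -1.9]
opening: 0.0512
gripper_force: 29.9
```

send_rows:
  deltas:
    - [[0,0,0.01],0]
    - [[0,0,0.02],0]
    - [[0,0,0.03],0]
    - [[0,0,0.037],0]
    - [[0,0,0.04],0]

```text
clock: 60.13
tool_pos: [0.5537, -0.1005, 0.1518]
orientation: [180.0, 0.0, -90.0]
force: [-0.7, 0.8, -3.4]
opening: 0.0511
gripper_force: 29.9
```

send_rows:
  deltas:
    - [[0,0,0],0]
    - [[0,0,0],0]
    - [[0,0,0],0]
    - [[0,0,0],0]
    - [[0,0,0],0]

```text
clock: 60.55
tool_pos: [0.554, -0.1003, 0.1526]
orientation: [-180.0, 0.0, -90.0]
force: [0.6, 0.2, -1.7]
opening: 0.0511
gripper_force: 29.9
```

send_rows:
  deltas:
    - [[0,0,0.004],0]
    - [[0,0,0.008],0]
    - [[0,0,0.01],0]
    - [[0,0,0.011],0]
    - [[0,0,0.011],0]

```text
clock: 60.97
tool_pos: [0.5536, -0.1004, 0.1431]
orientation: [180.0, -0.0, -90.0]
force: [0.4, 0.2, -3.2]
opening: 0.0516
gripper_force: 29.9
```

send_rows:
  deltas:
    - [[0,0,0.001],0]
    - [[0,0,0.001],0]
    - [[0,0,0.001],0]
    - [[0,0,0.001],0]
    - [[0,0,0.001],0]

```text
clock: 61.38
tool_pos: [0.5538, -0.1004, 0.1429]
orientation: [-180.0, -0.0, -90.0]
force: [-1.5, -0.1, 3.6]
opening: 0.0515
gripper_force: 29.9
```

Touching. I'll release, lift and move away towards the mat side, then check.

send_rows:
  deltas:
    - [[0,0,0],0]
    - [[0,0,0],0]
    - [[0,0,0],0]
    - [[0,0,0],0]
    - [[0,0,0],0]
  gripper: 1

```text
clock: 61.8
tool_pos: [0.5538, -0.1004, 0.1425]
orientation: [-180.0, 0.0, -90.0]
force: [-0.1, -0.5, 0.8]
opening: 0.0791
gripper_force: 0.0
```

send_rows:
  deltas:
    - [[0,0,0],0]
    - [[0,0,0],0]
    - [[0,0,-0.02],0]
    - [[0,0,-0.06],0]
    - [[0,0,-0.1],0]

```text
clock: 62.22
tool_pos: [0.5529, -0.1005, 0.2224]
orientation: [179.8, -0.0, -90.0]
force: [0.8, 0.2, 0.6]
opening: 0.0877
gripper_force: 0.0
```

send_rows:
  deltas:
    - [[0,0,-0.045],0]
    - [[0,0,-0.09],0]
    - [[0.02,0.01,-0.09],0]
    - [[0.06,0.032,-0.09],0]
    - [[0.1,0.053,-0.09],0]

```text
clock: 62.63
tool_pos: [0.5113, -0.1805, 0.2954]
orientation: [-179.9, 0.0, -89.8]
force: [0.6, 0.6, -0.7]
opening: 0.0876
gripper_force: 0.0
```

send_rows:
  deltas:
    - [[0.044,0.023,0],0]
    - [[0.088,0.046,0],0]
    - [[0.132,0.069,0],0]
    - [[0.176,0.092,0],0]
    - [[0.22,0.115,0],0]

```text
clock: 63.05
tool_pos: [0.4183, -0.3579, 0.2948]
orientation: [-180.0, -0.0, -89.9]
force: [1.5, 0.6, 0.1]
opening: 0.088
gripper_force: 0.0
```

send_rows:
  deltas:
    - [[0.044,0.01,0],0]
    - [[0.088,0.02,0],0]
    - [[0.13,0.03,0],0]
    - [[0.15,0.04,0],0]
    - [[0.15,0.04,0],0]

```text
clock: 63.47
tool_pos: [0.3859, -0.4795, 0.2936]
orientation: [179.9, 0.0, -90.2]
force: [-0.0, 0.5, -0.3]
opening: 0.0879
gripper_force: 0.0
```

send_rows:
  deltas:
    - [[0,0,0],0]
    - [[0,0,0],0]
    - [[0,0,0],0]
    - [[0,0,0],0]
    - [[0,0,0],0]

```text
clock: 63.88
tool_pos: [0.3881, -0.4758, 0.2949]
orientation: [-180.0, -0.0, -89.9]
force: [-1.6, 0.0, -0.1]
opening: 0.0877
gripper_force: 0.0
```

```bash
python3 - <<'E'
from h import *
p=ctrl.snapshot('top'); cv2.imwrite('pics/t6.png',p['color'][:,:,::-1])
o=ctrl.get_obs();print(o['clock'],o['tool_pos'],o['force'],o['opening'])
spec=dict(jar=((15,90,60),(28,255,255),(292,267),22,.105),paint=((0,0,110),(180,80,255),(335,263),9,.125),can=((0,0,0),(180,255,45),(380,260),16,.135),glue=((25,120,90),(34,255,255),(140,310),20,.044))
for n,(lo,hi,uv,r,z) in spec.items():
    m=blob(p,lo,hi,uv,r)
    if m is None: print(n,None);continue
    c=np.argwhere(m)[:,::-1]; (x,y),rad=cv2.minEnclosingCircle(c.astype(np.float32)); print(n,c.mean(0).round(1),w(p,(x,y),z).round(4),round(rad,1))
s=ctrl.snapshot('side'); cv2.imwrite('pics/s6.png',s['color'][:,:,::-1])
E
```

```text
63.9333 [ 0.38805793 -0.47588344  0.29489835] [ 0.48277565  0.2400466  -0.1323169 ] 0.08743169704734984
jar [292.  266.9] [0.5508 0.0477 0.105 ] 16.9
paint [335.6 262.7] [ 0.5542 -0.0269  0.125 ] 7.7
can [379.8 261.6] [ 0.5525 -0.1003  0.135 ] 12.1
glue [139.8 310.6] [0.4889 0.3283 0.044 ] 13.2
```

View pics/t6.png

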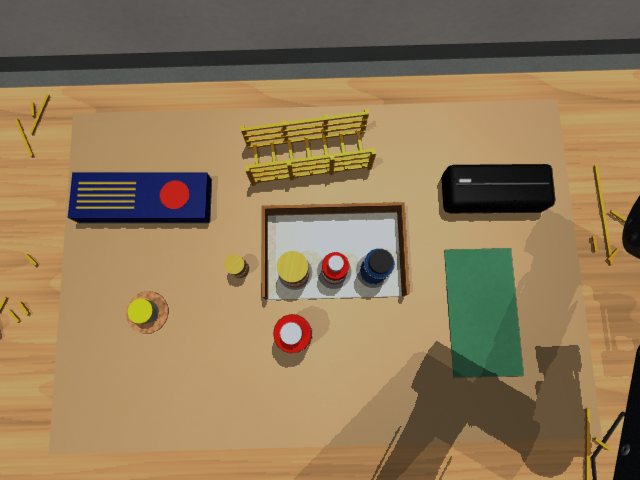

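View pics/s6.png

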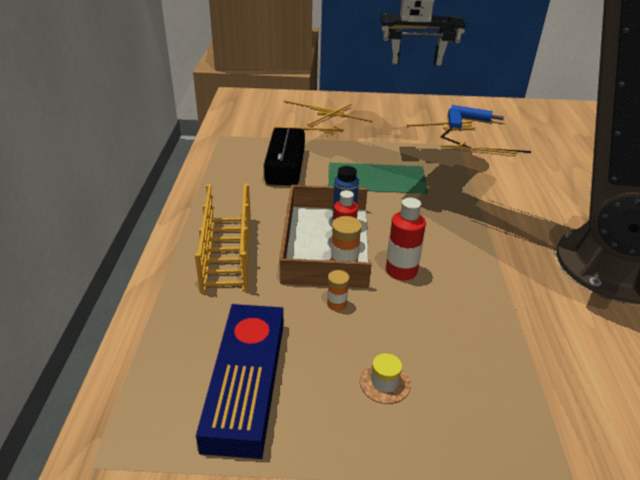

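The pictures show jar (292,267), paint (336,263) and can (380,262) upright in the rack, each within about 3 mm of where it started. The pot is on the coaster at (140,311), the bystanders look unmoved, and the arm is clear, so I hand in.

```bash
python3 -c "
from plant import ctrl
print(ctrl.close_job())"
```

```text
the job is handed in; nothing more can be done
None
```

The job is handed in at about 64 s, with no verdict returned: the glue pot stands about 1 mm from the coaster's centre, and the bottle, can and jar are back upright in the rack within about 3 mm of their starting places, by the last camera check.

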